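Fit and load the label feeder

ROBOT

A 6-joint arm with a two-finger parallel gripper is mounted at the origin on the work surface. World frame = base frame: x ahead of the robot, y to its left, z up, the work surface at z = 0. Lengths are in m, angles in rad, forces in N, time in s.
With the tool pointing down it reaches from about 0.375 to 0.9 m from the base axis. Payload 3.1 kg.
Tool frame: the origin (TCP) lies at the very end of the fingers, on their centre line; the grasp point (between the pads) lies 19 mm behind it (robot.hold_point_z is the z of the grasp point in the tool frame, in m); z points along the fingers, y is the direction in which the jaws open and shut (so a half turn about z gives the same grasp; the last joint's range is limited). The gripper opens to 87 mm and grips with 3 to 60 N. Pads are 19 mm wide; open, the fingers measure 117 mm over their backs; the gripper's body (75 mm by 190 mm) begins 51 mm behind the grasp point.
Start: joints at [-1.331, 0.527, 1.433, -0, 1.181, -0.178], TCP at [0.254, -0.571, 0.223] pointing down, gripper open.
Joint ranges: [-3.08, 3.08], [-0.75, 2.2], [0.22, 2.44], [-1.43, 4.57], [0, 2.65], [-2.85, 2.85]. Speed limits (rad/s): [2.79, 2.79, 3.14, 3.14, 3.14, 3.14].

INTERFACE

Orientations are given as a unit quaternion [x, y, z, w].
In Python, from rig import robot, viewer, spotter gives the robot as it stands.
- The arm moves only by the shell command python3 -m crank 'ROWS' [FORCE]. ROWS is text: rows parted by semicolons, each of 7 numbers parted by spaces: the turn, a rotation vector about the tool's x, y, z in units of 5 degrees (1.0 is 5 degrees), then the shift along the tool's x, y, z in units of 40 mm (1.0 is 40 mm), then the gripper's target within -1 to 1 (shut at 1, half-way at 0, fully open at -1). A call has 1 to 5 rows; each row shifts and turns the pose as measured when the row begins, along the tool's axes as they then stand; what a row does not reach is not made up. A row lasts 1/8 s, in which the tool goes at most 62.5 mm and 10.7 degrees, less where a joint would pass 70% of its speed; a pose out of reach is approached as far as the arm can. A call is refused whole if a number of a shift passes 1 or a number of a turn 1, either way. A call with a gripper value outside its range is refused whole. The fingers move at their own pace and stop on an object; FORCE is the grip in N (left out, the last holds). Time passes only in rows, so rows that do not move let the fingers close. It gives the time, the measured TCP pose, the force and the opening at its end, in the units of the state.
- robot.get_obs(): the state, without advancing time (a new reading comes with each control period).
- viewer.camera(name): name is "side" or "top"; returns a dict with "img" (384x512x3 uint8, red, green, blue), "camera_matrix" (3x3 intrinsics, pixels), "distortion" ([k1, k2, p1, p2, k3] as OpenCV has them; the pictures are not rectified), "xyz" and "attitude" of the camera in the world. Camera axes: x right, y down, z forward; pixel columns grow to the right and rows downward; lengths in m; the calibration is good to about 2 mm. A picture is of the moment at which its call begins. There is no depth.
- robot.hand_in(): hands the job in, once; it reports no verdict.
Trained networks look in a picture, given as the dict that the camera call returned (one of the last four; its "shot" number tells which), for a name from the list of things; names that differ only in an ending like _2 or _b are one class to them, and where a whole thing is asked for, a point or a joint stands for the part that bears it (a point fixed in the world has none). Each returns a list of dicts, best first, with "score" (0 to 1); they miss things now and then, are a little off and sometimes report something else, mostly with a low value. They report only what shows in the picture. A call takes as long as a camera call. They do not tell look-alikes from the thing itself.
- spotter.boxes_of(name, picture): "at" ([x, y, z] in m, in the coordinates of the camera as it stood for that picture, good to about 4 mm: the middle of the surface that is visible of it).
The state is a dict: "time": time; "q": joint angles; "joint_velocities": joint speeds; "joint_torque": joint torques, N m; "position": TCP position; "tool_rot": TCP orientation; "ft_force": force on the tool from outside, world axes, zero at the start; "moment": the same for the moment, N m; "grip_width": finger opening in m.
Only numpy, scipy, OpenCV 4.12 (cv2) and the standard library are available. Lean on these libraries where they do the work, as an engineer would, in place of code of your own. Each camera call takes 0.05 s, during which the arm holds its last target.

TASK

Set up the label feeder: turn its red lock collar back to the open mark, lower the carrier plate over the two pins until it lies flush on the deck, and turn the collar to the locked mark. Only once the plate is locked, put every orange label roll that is there upright on a seat of the plate, one roll to a seat, fully down over its spigot; leave the pen cup, carton and tape stand where they are.

Things in the scene. Friction and masses are not known exactly. Their poses are not given: they have to be found in the camera images.
- deck (a point): Centre of the deck surface of the fixed black label feeder, 50 mm above the bench; level, 220 (x) by 165 mm (y), z up. The seated plate's centre lies over this point, underside on the deck, long side along the deck's x (either way round). The lock collar turns about a vertical axis at deck (0, +103) mm, on an extension 100 mm wide reaching to y = +165 mm.
- pin_a (a point): Tip of the brass locating pin at deck (-52, 0) mm, 26 mm above the deck; 12 mm diameter, the top 8 mm tapers to 6 mm.
- pin_b (a point): Tip of the other brass locating pin, at deck (+52, 0) mm, the same size.
- collar_grip (a point): Point on the lock collar's axis in its red grip bar, 50 mm above the deck. Bar: 44 mm along this point's x, 14 mm thick along y, 40 mm tall, top 62 mm above the deck; it stands on a disc 48 mm across. Lug: along +x, to 56 mm from the axis, 18 mm wide, 10 thick, underside 12.5 mm above the deck (2.5 mm over the seated plate). White pointer on the -x side. z up; turns with the collar.
- collar (a joint): Lock collar angle (rad): 0 = open end stop (white pointer at the red mark, lug about along the deck's +x, clear of the plate); 1.4 = locked end stop (pointer at the green mark, lug along the deck's -y over the plate's edge). Grows clockwise seen from above. Friction of about 0.08 N m holds it where left. It starts part-way closed, where the lug bars the plate.
- plate_handle (a point): Centre of the blue handle bar of the loose grey carrier plate, 53 mm above its underside, over its centre. Bar: 66 mm along this point's x, 14 mm thick (y), 14 mm tall, on posts at x = +-28; gripped across y. Plate: 200 (x) by 150 (y) by 10 mm, 0.6 kg, two 15 mm through holes at x = +-52, y = 0, four roll seats at x = +-75, y = +-40. Starts flat on the bench, z up.
- seat1 (a point): Centre of the first raised roll seat of the carrier plate, on the seat's top face, 15 mm above the plate (25 mm above its underside). The seat is a black disc 44 mm across; from it a spigot of 20 mm diameter stands 16 mm high, tapering to 8 mm at the top. It moves with the plate; at plate (-75, -40) mm.
- seat2 (a point): Centre of the second raised roll seat of the carrier plate, on the seat's top face, 15 mm above the plate (25 mm above its underside). The seat is a black disc 44 mm across; from it a spigot of 20 mm diameter stands 16 mm high, tapering to 8 mm at the top. It moves with the plate; at plate (-75, 40) mm.
- seat3 (a point): Centre of the third raised roll seat of the carrier plate, on the seat's top face, 15 mm above the plate (25 mm above its underside). The seat is a black disc 44 mm across; from it a spigot of 20 mm diameter stands 16 mm high, tapering to 8 mm at the top. It moves with the plate; at plate (75, -40) mm.
- seat4 (a point): Centre of the fourth raised roll seat of the carrier plate, on the seat's top face, 15 mm above the plate (25 mm above its underside). The seat is a black disc 44 mm across; from it a spigot of 20 mm diameter stands 16 mm high, tapering to 8 mm at the top. It moves with the plate; at plate (75, 40) mm.
- roll1_c (a point): Centre (half-way up) of orange label roll 1: a ring 62 mm across and 45 mm tall with a 34 mm bore right through, about 0.14 kg; z along its axis. It starts standing upright on the bench; it may be absent (then None). Properly seated its centre is 22.5 mm above the seat.
- roll2_c (a point): Centre (half-way up) of orange label roll 2: a ring 62 mm across and 45 mm tall with a 34 mm bore right through, about 0.14 kg; z along its axis. It starts standing upright on the bench; it may be absent (then None). Properly seated its centre is 22.5 mm above the seat.
- roll3_c (a point): Centre (half-way up) of orange label roll 3: a ring 62 mm across and 45 mm tall with a 34 mm bore right through, about 0.14 kg; z along its axis. It starts standing upright on the bench; it may be absent (then None). Properly seated its centre is 22.5 mm above the seat.
- roll4_c (a point): Centre (half-way up) of orange label roll 4: a ring 62 mm across and 45 mm tall with a 34 mm bore right through, about 0.14 kg; z along its axis. It starts standing upright on the bench; it may be absent (then None). Properly seated its centre is 22.5 mm above the seat.
- pencup_c (a point): Centre of the grey pen cup, 72 mm across and 95 mm tall; a bystander to be left alone.
- carton_c (a point): Centre of the closed cardboard carton, 80 x 140 x 60 mm; a bystander to be left alone.
- tapestand_c (a point): Centre of the black desk tape stand, 130 x 55 mm and 78 mm tall; a bystander to be left alone.
There are look-alikes about, which are no part of the job. Leave any purple or yellow look-alike of the part that bears roll2_c alone.

How it is judged:
On the way, in this order (a step that is already met when the one before it is completed fails the run):
1. the collar is turned back to the open mark (value of joint collar below 0.12 rad), for 0.2 s.
2. the plate lies flush on the deck over both pins (horizontal distance between plate_handle and deck below 0.005 m and z of plate_handle in the frame of deck between 0.05 and 0.056 m and angle between plate_handle's own z axis and vertical below 0.03 rad and angle between the x axis of plate_handle and the x axis of deck, either way round below 0.05 rad), for 0.2 s.
3. the collar is turned to the locked mark with the plate flush (all of step 2 and value of joint collar above 1.28 rad), for 0.2 s.
4. every roll is seated on the locked plate (((horizontal distance between roll1_c and seat1 below 0.01 m and z of roll1_c in the frame of seat1 between 0.0195 and 0.0255 m) or (horizontal distance between roll1_c and seat2 below 0.01 m and z of roll1_c in the frame of seat2 between 0.0195 and 0.0255 m) or (horizontal distance between roll1_c and seat3 below 0.01 m and z of roll1_c in the frame of seat3 between 0.0195 and 0.0255 m) or (horizontal distance between roll1_c and seat4 below 0.01 m and z of roll1_c in the frame of seat4 between 0.0195 and 0.0255 m)) and angle between each of roll1_c, roll2_c, roll3_c, roll4_c's own z axis and vertical below 0.06 rad and ((horizontal distance between roll2_c and seat1 below 0.01 m and z of roll2_c in the frame of seat1 between 0.0195 and 0.0255 m) or (horizontal distance between roll2_c and seat2 below 0.01 m and z of roll2_c in the frame of seat2 between 0.0195 and 0.0255 m) or (horizontal distance between roll2_c and seat3 below 0.01 m and z of roll2_c in the frame of seat3 between 0.0195 and 0.0255 m) or (horizontal distance between roll2_c and seat4 below 0.01 m and z of roll2_c in the frame of seat4 between 0.0195 and 0.0255 m)) and ((horizontal distance between roll3_c and seat1 below 0.01 m and z of roll3_c in the frame of seat1 between 0.0195 and 0.0255 m) or (horizontal distance between roll3_c and seat2 below 0.01 m and z of roll3_c in the frame of seat2 between 0.0195 and 0.0255 m) or (horizontal distance between roll3_c and seat3 below 0.01 m and z of roll3_c in the frame of seat3 between 0.0195 and 0.0255 m) or (horizontal distance between roll3_c and seat4 below 0.01 m and z of roll3_c in the frame of seat4 between 0.0195 and 0.0255 m)) and ((horizontal distance between roll4_c and seat1 below 0.01 m and z of roll4_c in the frame of seat1 between 0.0195 and 0.0255 m) or (horizontal distance between roll4_c and seat2 below 0.01 m and z of roll4_c in the frame of seat2 between 0.0195 and 0.0255 m) or (horizontal distance between roll4_c and seat3 below 0.01 m and z of roll4_c in the frame of seat3 between 0.0195 and 0.0255 m) or (horizontal distance between roll4_c and seat4 below 0.01 m and z of roll4_c in the frame of seat4 between 0.0195 and 0.0255 m)) and value of joint collar above 1.28 rad), for 0.2 s.
At the end, for the whole second after the job is handed in: Plate flush on the deck over both pins (centre within 5 mm, height 3 mm, level 0.03 rad, in line 0.05 rad), collar locked (above 1.28 rad), each roll present on its own seat (centred within 10 mm, down within 3 mm, upright within 0.06 rad), all at rest (all of step 2 and all of step 4 and linear speed of each of plate, roll1, roll2, roll3, roll4 below 0.02 m/s); the robot touches nothing.
It fails at once if a roll is put on the feeder before the plate is locked (value of joint collar below 1.2 rad and ((horizontal distance between roll1_c and deck below 0.11 m and height (world z) of roll1_c between 0.07 and 0.12 m) or (horizontal distance between roll2_c and deck below 0.11 m and height (world z) of roll2_c between 0.07 and 0.12 m) or (horizontal distance between roll3_c and deck below 0.11 m and height (world z) of roll3_c between 0.07 and 0.12 m) or (horizontal distance between roll4_c and deck below 0.11 m and height (world z) of roll4_c between 0.07 and 0.12 m))).
It fails at once if the pen cup, carton or tape stand is moved by more than 30 mm (distance of any of pencup_c, carton_c, tapestand_c from where it was at the start of the episode above 0.03 m).
Of roll1, roll2, roll3, roll4 only 2 to 4 are there at a start; the rules pass over those that are not, and their reading is None.
At some moment in a run one of plate, roll1, roll2, roll3, roll4 may be knocked a few centimetres aside while the robot is not near it.
It also fails if it takes over 210 s, if anything falls off the work surface, if the arm or the gripper's body presses on something with over 40 N, if the wrist force passes 120 N, or if a joint passes its speed limit or range.

## Working session

There is one attempt and no reset: what is moved stays moved. The work goes in short steps, Python scripts to look and compute and a shell command to move; the robot and the scene stay as the last step left them, time stands still between calls to the robot, and variables do not carry over. Pictures are saved under pics/ and viewed, and the job is handed in when it is done.

```bash
ls; mkdir -p pics
python3 - <<'E'
from rig import robot, viewer, spotter
import cv2
o=robot.get_obs(); print(o, robot.hold_point_z)
for n in ("side","top"):
    c=viewer.camera(n); print(n,c["camera_matrix"],c["distortion"],c["xyz"],c["attitude"],c["shot"])
    cv2.imwrite(f"pics/{n}0.png",cv2.resize(c["img"][:,:,::-1],(768,576)))
E
```

```text
pics
{'time': 0.0, 'q': array([-1.33151306e+00,  5.28498445e-01,  1.43394279e+00, -6.24326727e-05,
        1.18137907e+00, -1.78492242e-01]), 'joint_velocities': array([ 0.00061615, -0.00019917,  0.00086989, -0.00087232,  0.00143093,
       -0.00027726]), 'joint_torque': array([-1.89152120e-04, -4.40044320e+01, -1.76590133e+01,  6.33050082e-02,
        5.81241434e-02, -1.53144997e-04]), 'position': array([ 0.25341314, -0.57049334,  0.22153893]), 'tool_rot': array([ 9.78259096e-01,  2.07383459e-01, -6.27026063e-05, -1.11243007e-03]), 'ft_force': array([1.09678846, 0.56228274, 0.77633802]), 'moment': array([-0.0047329 , -0.03293128, -0.03162457]), 'grip_width': 0.0870694909081364} -0.0187
side [[406.26516607   0.         252.25777945]
 [  0.         406.26516607 196.85249185]
 [  0.           0.           1.        ]] [0.00126708 0.         0.         0.         0.        ] [0.21510273 0.81807627 0.98526017] [-0.19688668  0.89897115 -0.38211203  0.08412434] 1
top [[433.94188262   0.         249.05245085]
 [  0.         433.94188262 191.67672333]
 [  0.           0.           1.        ]] [0.05247599 0.         0.         0.         0.        ] [ 0.53162089 -0.02982767  1.28423192] [-0.7033912   0.71026688 -0.02109486  0.01779849] 2
```

View pics/side0.png

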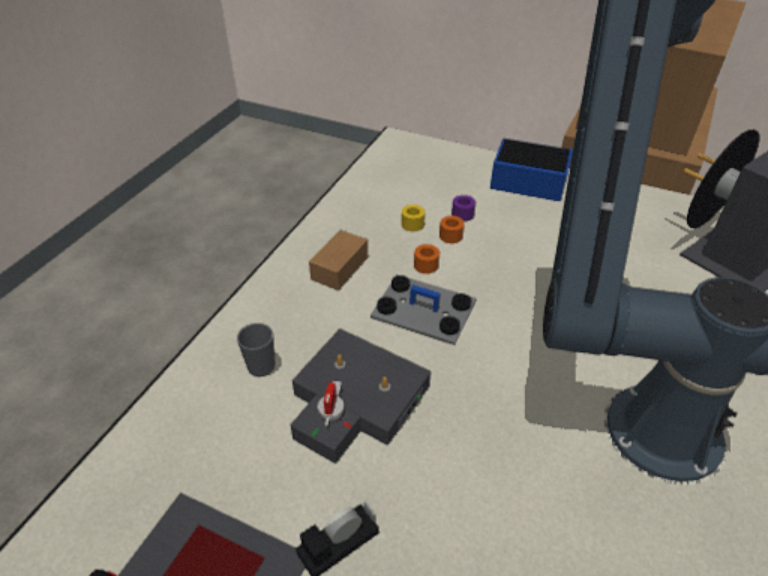

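View pics/top0.png

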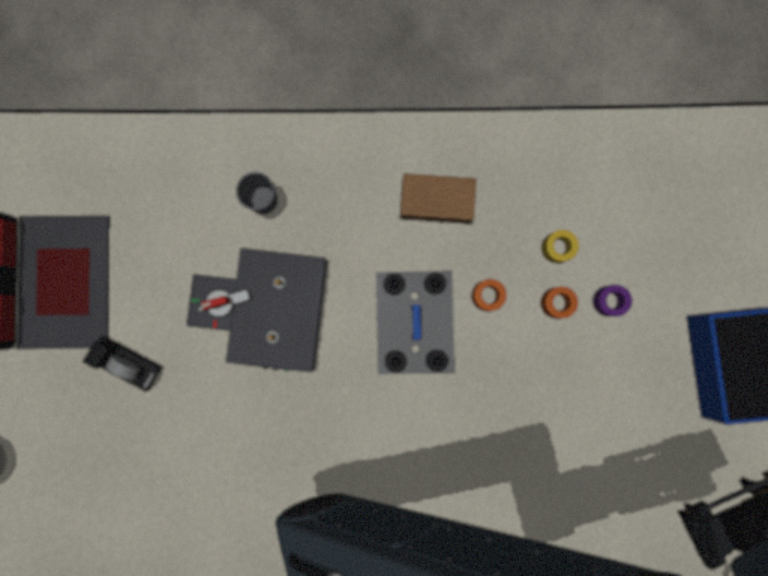

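Both views: two orange rolls (top at about 490,295 and 560,302), with yellow (562,246) and purple (613,300) look-alikes. The plate is at 416,322, and the feeder is at 278,310 with its collar at 219,303. The arm may hide other rolls.

```bash
cat > h.py <<'E'
from rig import robot, viewer, spotter
import cv2, numpy as np
from scipy.spatial.transform import Rotation as R
from scipy.optimize import least_squares
def cam(n,save=None):
    c=viewer.camera(n); c["n"]=n
    if save: cv2.imwrite(f"pics/{save}.png",cv2.resize(c["img"][:,:,::-1],(768,576),interpolation=cv2.INTER_CUBIC))
    return c
def T(c): return R.from_quat(c["attitude"]).as_matrix(), np.array(c["xyz"])
def ray(c,uv):
    p=cv2.undistortPoints(np.array([[uv]],float),np.array(c["camera_matrix"]),np.array(c["distortion"])).ravel()
    r,t=T(c); d=r@np.array([p[0],p[1],1]); return t,d/np.linalg.norm(d)
def onz(c,uv,z):
    t,d=ray(c,uv); return t+d*(z-t[2])/d[2]
def tri(c1,u1,c2,u2):
    t1,d1=ray(c1,u1);t2,d2=ray(c2,u2)
    s=np.linalg.lstsq(np.stack([d1,-d2],1),t2-t1,rcond=None)[0]
    a,b=t1+s[0]*d1,t2+s[1]*d2
    return (a+b)/2,np.linalg.norm(a-b)
def proj(c,P):
    r,t=T(c); rv=cv2.Rodrigues(r.T)[0]
    return cv2.projectPoints(np.atleast_2d(np.array(P,float)),rv,-r.T@t,np.array(c["camera_matrix"]),np.array(c["distortion"]))[0].reshape(-1,2)
def det(c,name):
    r,t=T(c)
    return [(round(d["score"],2),np.round(r@np.array(d["at"])+t,4)) for d in spotter.boxes_of(name,c)]
def crop(c,x0,x1,y0,y1,name,k=None):
    im=c["img"][y0:y1,x0:x1,::-1]; k=k or min(780/(x1-x0),580/(y1-y0))
    cv2.imwrite(f"pics/{name}.png",cv2.resize(im,None,fx=k,fy=k,interpolation=cv2.INTER_CUBIC)); return k
def tool():
    o=robot.get_obs(); r=R.from_quat(o["tool_rot"]).as_matrix()
    return o,r
def go(P=None,yaw=None,down=True):
    """print remaining tool-frame shift (units of 40mm) and turn (units 5deg) to TCP P, tool pointing down, jaw axis (tool y) heading yaw (mod pi)"""
    o,r=tool(); p=np.array(o["position"])
    print("t",round(o["time"],2),"tcp",np.round(p,4),"w",round(o["grip_width"],4),"F",np.round(o["ft_force"],1),"jawyaw deg",round(np.degrees(np.arctan2(r[1,1],r[0,1])),2),"q6",round(o["q"][5],2))
    if yaw is None: yaw=np.arctan2(r[1,1],r[0,1])
    best=None
    for k in (0,np.pi):
        y=np.array([np.cos(yaw+k),np.sin(yaw+k),0]); z=np.array([0,0,-1.]); x=np.cross(y,z)
        rv=R.from_matrix(r.T@np.stack([x,y,z],1)).as_rotvec(degrees=True)/5
        if best is None or np.linalg.norm(rv)<np.linalg.norm(best): best=rv
    print("turn units",np.round(best,2))
    if P is not None: 
        print("shift units now-axes",np.round(r.T@(np.array(P)-p)/.04,2))
        x=np.array([np.cos(yaw),np.sin(yaw),0]);
E
python3 - <<'E'
from h import *
for n in ("top","side"):
    c=cam(n)
    for k in ("deck","collar_grip","collar","plate_handle","seat1","roll1_c","pin_a","pencup_c","carton_c","tapestand_c"):
        print(n,k,[(s,p.tolist()) for s,p in det(c,k)])
    if n=="top":
        crop(c,110,320,150,260,"top_a"); crop(c,300,440,140,230,"top_b")
    else: crop(c,180,330,130,310,"side_a")
E
```

```text
top deck [(0.75, [0.5634, 0.1625, 0.0484])]
top collar_grip [(0.86, [0.5764, 0.2433, 0.0699]), (0.57, [0.5708, -0.3853, 0.0435])]
top collar [(0.59, [0.5771, 0.2437, 0.0706])]
top plate_handle [(0.74, [0.533, -0.1139, 0.0127])]
top seat1 [(0.81, [0.5366, -0.1147, 0.0065])]
top roll1_c [(0.7, [0.5316, -0.1174, 0.01]), (0.67, [0.5849, -0.2565, 0.046]), (0.2, [0.5703, -0.3894, 0.0409])]
top pin_a [(0.64, [0.5651, 0.162, 0.0476])]
top pencup_c [(0.84, [0.7894, 0.192, 0.0496])]
top carton_c [(0.61, [0.7695, -0.1645, 0.0593])]
top tapestand_c [(0.81, [0.4649, 0.4353, 0.0325])]
side deck [(0.76, [0.5473, 0.1941, 0.0493]), (0.39, [0.5687, 0.2526, 0.0684]), (0.31, [0.7715, 0.1885, 0.0633])]
side collar_grip [(0.87, [0.57, 0.2562, 0.0696])]
side collar [(0.62, [0.5685, 0.2629, 0.0709])]
side plate_handle [(0.72, [0.5627, -0.3788, 0.0362]), (0.59, [0.5324, -0.1039, 0.0091])]
side seat1 [(0.9, [0.5276, -0.1027, 0.0051])]
side roll1_c [(0.81, [0.5806, -0.2433, 0.0375])]
side pin_a [(0.9, [0.5472, 0.1959, 0.0489])]
side pencup_c [(0.7, [0.7739, 0.1921, 0.0628])]
side carton_c [(0.86, [0.7581, -0.1363, 0.0651])]
side tapestand_c [(0.63, [0.4564, 0.4542, 0.0335]), (0.57, [0.7727, 0.1921, 0.0648])]
```

View pics/top_a.png

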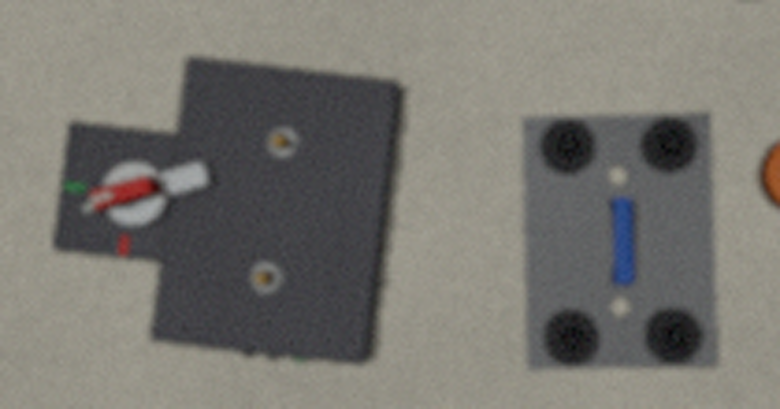

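View pics/side_a.png

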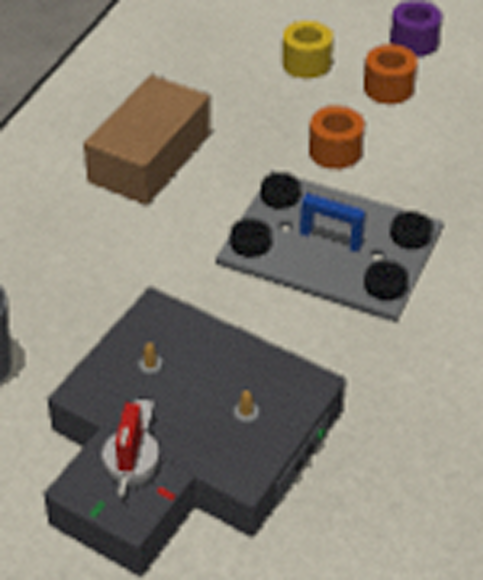

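View pics/top_b.png

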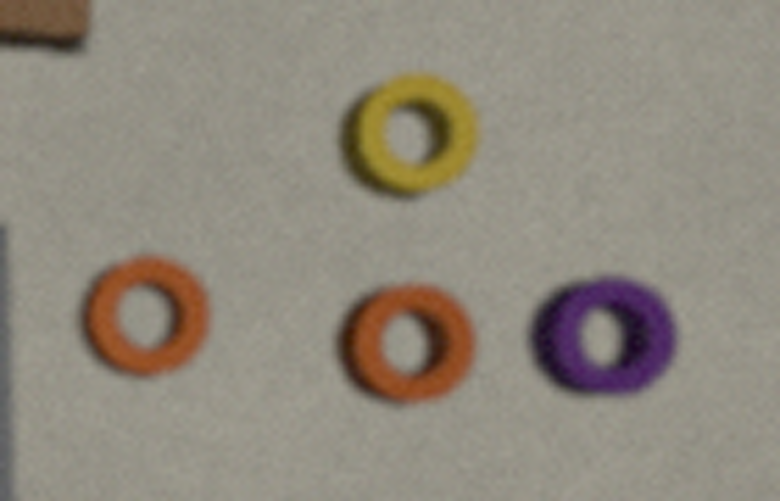

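```bash
cat > fit1.py <<'E'
from h import *
ct=cam("top"); cs=cam("side")
def U(pts,k,x0,y0): return (np.array(pts,float)+.5)/k-.5+np.array([x0,y0])
kt=780/210; ks=580/180
A=lambda p:U(p,kt,110,150)
B=lambda p:U(p,ks,180,130)
def fit(mt,pt,ms,ps,x0,label):
    mt,ms=np.array(mt,float)/1e3,np.array(ms,float)/1e3
    def W(v,m):
        c,s=np.cos(v[3]),np.sin(v[3]); return m@np.array([[c,s,0],[-s,c,0],[0,0,1]])+np.array([v[0],v[1],v[2]])
    f=lambda v:np.concatenate([(proj(ct,W(v,mt))-pt).ravel(),(proj(cs,W(v,ms))-ps).ravel()])
    r=least_squares(f,x0,loss="soft_l1")
    print(label,np.round(r.x,4),"yaw deg",np.degrees(r.x[3]).round(2)); print(np.round(r.fun.reshape(-1,2),1).tolist())
    return r.x
fit([(110,82.5,0),(50,165,0),(-50,165,0),(-110,82.5,0),(50,82.5,0),(-50,82.5,0),(52,0,26),(-52,0,26)],
 A([(188,60),(70,124),(56,248),(152,340),(178,133),(162,261),(283,142),(265,278)]),
 [(110,-82.5,0),(-110,-82.5,0),(-110,82.5,0),(110,82.5,0),(-50,82.5,0),(-50,165,0),(50,165,0),(52,0,26),(-52,0,26)],
 B([(152,290),(346,380),(252,510),(50,402),(190,470),(143,550),(47,495),(150,345),(246,393)]),[.56,.16,.05,0],"deck")
fit([(100,75,10),(100,-75,10),(-100,-75,10),(-100,75,10),(75,40,25),(75,-40,25),(-75,40,25),(-75,-40,25),(0,0,60),(52,0,10),(-52,0,10)],
 A([(524,118),(710,114),(718,366),(530,368),(568,145),(669,145),(572,337),(674,335),(623,240),(618,176),(620,306)]),
 [(100,-75,10),(-100,-75,10),(-100,75,10),(100,75,10),(75,-40,25),(-75,-40,25),(-75,40,25),(75,40,25),(52,0,10),(-52,0,10),(0,0,60)],
 B([(270,172),(443,222),(400,320),(217,260),(281,188),(412,228),(386,278),(250,236),(286,227),(377,256),(334,207)]),[.53,-.11,0,0],"plate")
# red bar
for c in (ct,cs):
    hsv=cv2.cvtColor(c["img"],cv2.COLOR_RGB2HSV)
    m=((hsv[...,0]<6)|(hsv[...,0]>174))&(hsv[...,1]>150)&(hsv[...,2]>70)
    n,l,st,ce=cv2.connectedComponentsWithStats(m.astype(np.uint8))
    print(c["n"],"red",[(st[i,4],ce[i].round(1).tolist()) for i in range(1,n) if st[i,4]>15])
    m=(hsv[...,0]>=6)&(hsv[...,0]<15)&(hsv[...,1]>170)&(hsv[...,2]>90)
    n,l,st,ce=cv2.connectedComponentsWithStats(m.astype(np.uint8))
    print(c["n"],"orange",[(st[i].tolist(),ce[i].round(1).tolist()) for i in range(1,n) if st[i,4]>40])
crop(ct,135,200,180,220,"collar_t"); crop(cs,190,250,245,295,"collar_s")
E
python3 fit1.py
```

```text
deck [ 0.56    0.149   0.0413 -0.1237] yaw deg -7.09
[[0.3, -0.9], [0.6, -0.7], [-0.2, 0.8], [0.2, 0.3], [0.3, 0.2], [0.2, 0.5], [-0.4, -0.2], [-0.1, 0.1], [-0.6, -1.0], [0.4, -0.3], [0.8, -0.2], [-0.9, -0.6], [1.5, 2.4], [-0.9, -0.2], [-1.1, 0.0], [-0.0, 0.9], [0.3, 0.7]]
plate [ 0.5337 -0.1165 -0.0079  0.0117] yaw deg 0.67
[[-0.3, -0.1], [0.2, -0.1], [0.0, 0.0], [-0.5, 0.5], [0.0, 0.5], [0.2, -0.1], [0.1, 0.4], [0.2, 0.3], [0.4, 0.3], [0.1, -0.0], [0.4, 0.3], [0.3, 0.2], [-0.3, 0.4], [-1.0, -0.4], [-0.6, 0.1], [-0.3, 0.1], [-0.3, -0.2], [-0.0, -0.1], [0.2, -0.2], [-0.3, 0.2], [-0.1, -0.1], [-0.4, 0.1]]
top red [(np.int32(38), [0.3, 158.0]), (np.int32(45), [145.4, 201.2])]
top orange [([316, 187, 20, 20, 172], [325.7, 196.3]), ([363, 192, 21, 19, 190], [373.2, 201.3])]
side red [(np.int32(102), [219.5, 265.2]), (np.int32(1332), [141.8, 371.3])]
side orange [([294, 144, 15, 18, 228], [300.7, 152.4]), ([277, 163, 16, 19, 248], [283.8, 172.2])]
```

View pics/collar_t.png

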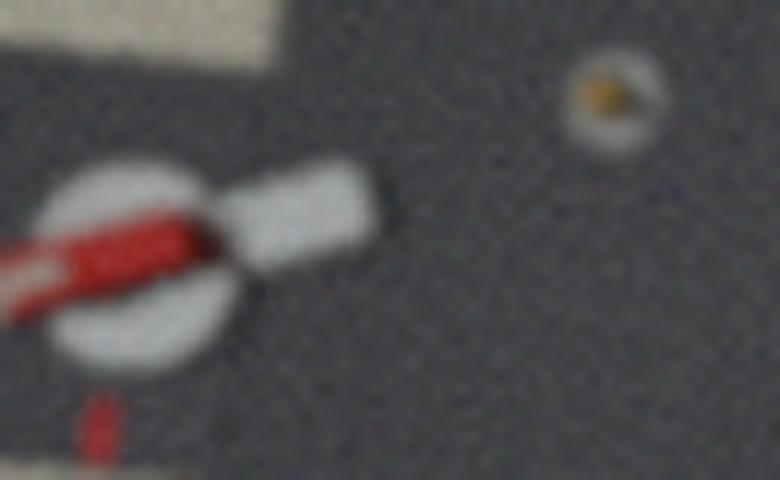

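View pics/collar_s.png

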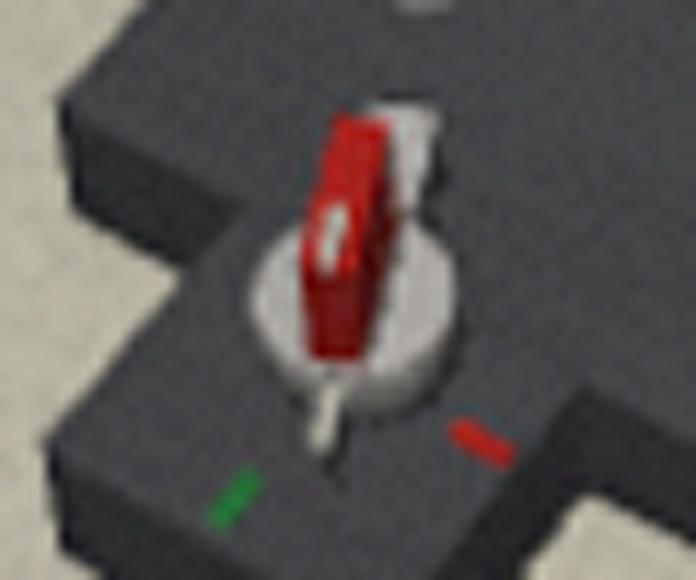

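```bash
cat >> fit1.py <<'E'
print("----")
def fit2(c,m,p,x0,z,label):
    m=np.array(m,float)/1e3
    def W(v):
        k,s=np.cos(v[2]),np.sin(v[2]); return m@np.array([[k,s,0],[-s,k,0],[0,0,1]])+np.array([v[0],v[1],z])
    r=least_squares(lambda v:(proj(c,W(v))-p).ravel(),x0,loss="soft_l1")
    print(label,c["n"],np.round(r.x,4),np.degrees(r.x[2]).round(2),"rms",np.sqrt((r.fun**2).mean()).round(2)); print(np.round(r.fun.reshape(-1,2),1).tolist())
fit2(ct,[(110,82.5,0),(50,165,0),(-50,165,0),(-110,82.5,0),(50,82.5,0),(-50,82.5,0),(52,0,26),(-52,0,26)],
 A([(188,60),(70,124),(56,248),(152,340),(178,133),(162,261),(283,142),(265,278)]),[.56,.15,-.12],.05,"deck")
fit2(cs,[(110,-82.5,0),(-110,-82.5,0),(110,82.5,0),(-50,82.5,0),(-50,165,0),(50,165,0),(52,0,26),(-52,0,26)],
 B([(152,290),(346,380),(50,402),(190,470),(143,550),(47,495),(150,345),(246,393)]),[.56,.15,-.12],.05,"deck")
fit2(ct,[(100,75,10),(100,-75,10),(-100,-75,10),(-100,75,10),(75,40,25),(75,-40,25),(-75,40,25),(-75,-40,25),(0,0,60),(52,0,10),(-52,0,10)],
 A([(524,118),(710,114),(718,366),(530,368),(568,145),(669,145),(572,337),(674,335),(623,240),(618,176),(620,306)]),[.53,-.11,0],0,"plate")
fit2(cs, [(100,-75,10),(-100,-75,10),(-100,75,10),(100,75,10),(75,-40,25),(-75,-40,25),(-75,40,25),(75,40,25),(52,0,10),(-52,0,10),(0,0,60)],
 B([(270,172),(443,222),(400,320),(217,260),(281,188),(412,228),(386,278),(250,236),(286,227),(377,256),(334,207)]),[.53,-.11,0],0,"plate")
E
python3 fit1.py | sed -n '/----/,$p'
```

```text
----
deck top [ 0.56    0.1475 -0.1233] -7.07 rms 0.52
[[0.2, -1.2], [0.3, -0.9], [-0.5, 0.8], [0.1, 0.5], [0.2, 0.0], [0.1, 0.6], [-0.3, -0.4], [-0.1, 0.2]]
deck side [ 0.5566  0.1535 -0.1186] -6.79 rms 1.05
[[-0.7, -1.5], [1.0, -0.9], [-1.0, -0.8], [2.0, 2.3], [-0.4, -0.1], [-1.0, 0.1], [0.1, 0.5], [0.8, 0.3]]
plate top [ 0.5343 -0.1158  0.0095] 0.54 rms 0.34
[[-0.5, -0.5], [0.3, -0.4], [0.0, 0.1], [-0.8, 0.5], [-0.1, 0.1], [0.2, -0.4], [-0.1, 0.3], [0.2, 0.3], [0.3, 0.1], [0.0, -0.3], [0.3, 0.2]]
plate side [ 0.5304 -0.1093  0.0159] 0.91 rms 0.26
[[0.3, 0.1], [0.2, 0.2], [-0.4, -0.3], [-0.6, 0.3], [-0.3, -0.0], [0.1, -0.3], [0.5, -0.0], [0.2, -0.1], [-0.2, 0.2], [0.3, -0.1], [-0.1, 0.0]]
```

```bash
python3 -m crank '0 0 0 1 -1 0 -1;0 0 0 1 -1 0 -1;0 0 0 1 -1 0 -1;0 0 0 1 -1 0 -1;0 0 0 1 -1 0 -1'; python3 -m crank '0 0 1 1 -1 0 -1;0 0 0 1 -1 0 -1;0 0 0 1 -1 0 -1;0 0 0 1 -1 0 -1;0 0 0 1 -1 0 -1'; python3 -c "
from h import *
go([.5707,.2527,.20],np.radians(14.5))"
```

```text
time: 2.02
position: [0.3575, -0.3062, 0.222]
tool_rot: [0.979, 0.203, 0.001, 0.003]
ft_force: [0.9, -0.1, 0.1]
grip_width: 0.0871
time: 2.65
position: [0.484, -0.0438, 0.2226]
tool_rot: [0.987, 0.158, 0.003, 0.005]
ft_force: [0.7, -0.3, 0.0]
grip_width: 0.0868
t 2.65 tcp [ 0.484  -0.0438  0.2226] w 0.0868 F [ 0.7 -0.3  0. ] jawyaw deg -71.83 q6 0.94
turn units [  0.15   0.05 -17.27]
shift units now-axes [ 4.37 -6.37  0.51]
```

```bash
python3 -m crank '0 0 0 0.8 -1 0 -1;0 0 0 0.8 -1 0 -1;0 0 0 0.8 -1 0 -1;0 0 0 0.8 -1 0 -1;0 0 0 0.6 -1 0.3 -1'; python3 -m crank '0 0 -1 0 0 0 -1;0 0 -1 0 0 0 -1;0 0 -1 0 0 0 -1;0 0 -1 0 0 0 -1;0 0 -1 0 0 0 -1';  python3 -m crank '0 0 -1 0 0 0 -1;0 0 -1 0 0 0 -1;0 0 -1 0 0 0 -1;0 0 -1 0 0 0 -1;0 0 -1 0 0 0 -1';  python3 -m crank '0 0 -1 0 0 0 -1;0 0 -1 0 0 0 -1;0 0 -1 0 0 0 -1;0 0 -1 0 0 0 -1;0 0 -1 0 0 0 -1' | tail -4; python3 -c "
from h import *
go([.5707,.2527,.18],np.radians(14.5))
ct=cam('top','top1');cs=cam('side','side1')"
```

```text
time: 3.28
position: [0.5712, 0.2028, 0.2111]
tool_rot: [0.987, 0.159, 0.007, 0.006]
ft_force: [-0.0, -0.5, 0.5]
grip_width: 0.0869
time: 3.9
position: [0.5709, 0.2081, 0.2095]
tool_rot: [0.925, 0.379, 0.005, 0.007]
ft_force: [0.4, -0.4, -0.9]
grip_width: 0.0871
time: 4.53
position: [0.571, 0.2082, 0.2096]
tool_rot: [0.817, 0.576, 0.004, 0.008]
ft_force: [-0.2, 0.4, -0.1]
grip_width: 0.0867
position: [0.5711, 0.2082, 0.2098]
tool_rot: [0.668, 0.744, 0.002, 0.009]
ft_force: [0.2, 0.9, 0.1]
grip_width: 0.0869
t 5.15 tcp [0.5711 0.2082 0.2098] w 0.0869 F [0.2 0.9 0.1] jawyaw deg 6.23 q6 0.07
turn units [ 0.16  0.13 -1.65]
shift units now-axes [1.11 0.1  0.73]
```

View pics/top1.png

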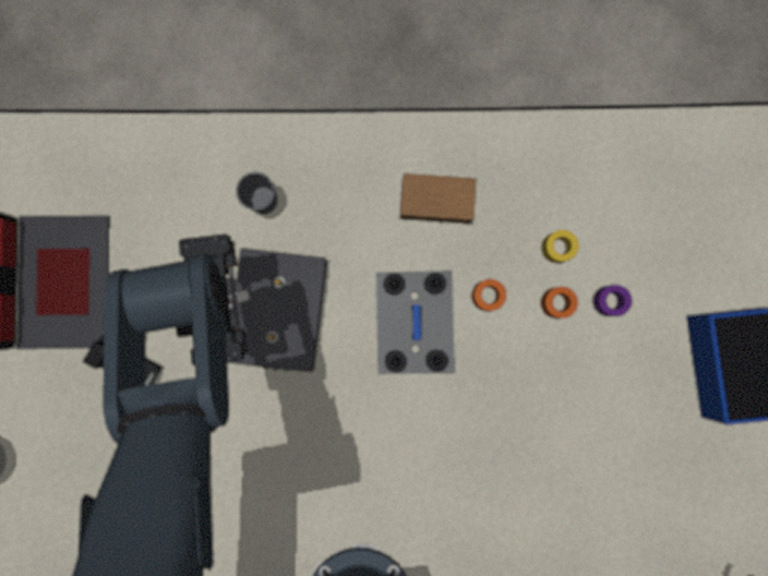

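View pics/side1.png

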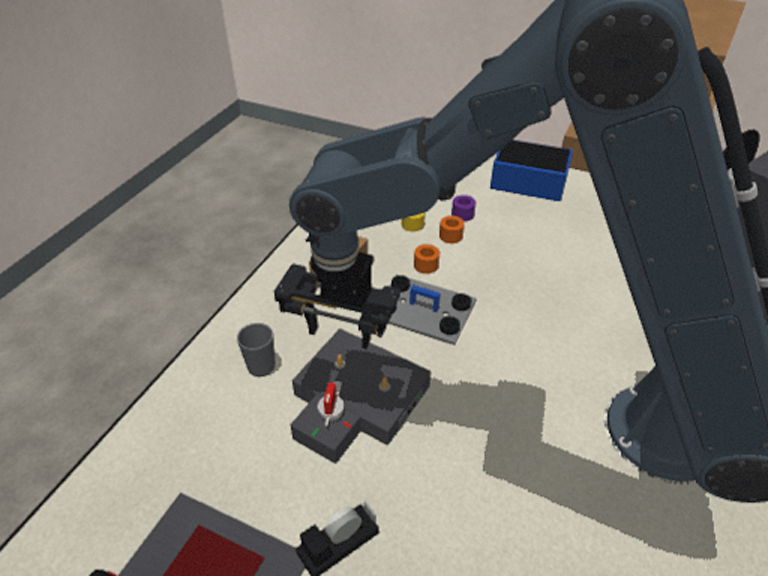

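Run:
```python
from h import *
cs=cam("side")
o,r=tool(); p=o["position"]
cr=[]
k=crop(cs,170,290,160,250,"fing")
im=cv2.imread("pics/fing.png")
for s in (-1,1):
    for a in (.0435,.0585):
        for b in (-.0095,.0095):
            u=proj(cs,p+r@np.array([b,s*a,0]))[0]; v=((u+.5-np.array([170,160]))*k-.5)
            cv2.circle(im,tuple(int(x) for x in v),2,(0,255,0),-1)
cv2.imwrite("pics/fing.png",im)
```

```text
(no output)
```

View pics/fing.png

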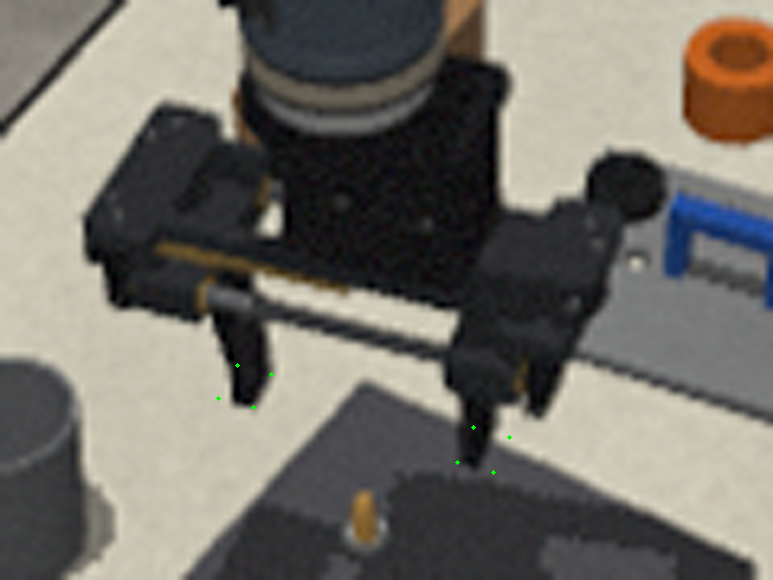

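```bash
python3 -m crank '0.2 0.1 -0.8 0.6 0 0.4 -1;0 0 -0.8 0.6 -0.2 0.4 -1;0 0 0 0 0 0 -1'; python3 -c "
from h import *
go([.569,.255,.135],np.radians(14.5))
cs=cam('side'); crop(cs,180,280,190,300,'s2')
ct=cam('top'); crop(ct,110,200,150,220,'t2')"
```

```text
time: 5.68
position: [0.5574, 0.2548, 0.1773]
tool_rot: [0.617, 0.787, -0.001, 0.0]
ft_force: [0.2, -0.1, -0.2]
grip_width: 0.0868
t 5.67 tcp [0.5574 0.2548 0.1773] w 0.0868 F [ 0.2 -0.1 -0.2] jawyaw deg 13.86 q6 0.01
turn units [-0.03  0.02 -0.13]
shift units now-axes [-0.06  0.28  1.06]
```

View pics/s2.png

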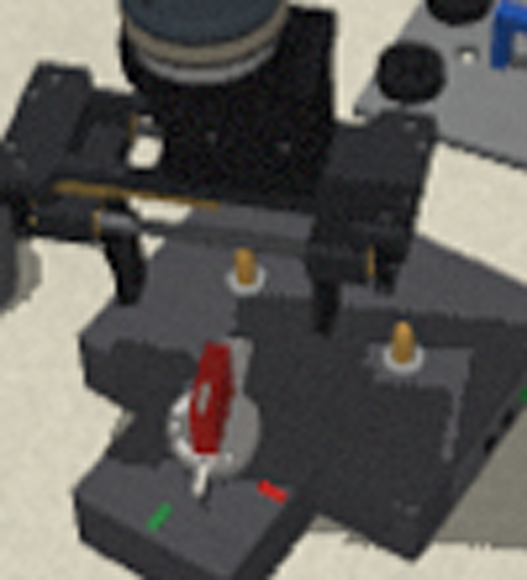

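```bash
python3 -m crank '0 0 -0.13 -0.06 0.28 1 -1;0 0 0 0 0 0.8 -1;0 0 0 0 0 0.4 -1;0 0 0 0 0 0 -1'; python3 -c "
from h import *
go([.569,.255,.086],np.radians(14.5))
cs=cam('side'); crop(cs,180,280,190,300,'s3')"
```

```text
time: 6.28
position: [0.5782, 0.2517, 0.0935]
tool_rot: [0.615, 0.788, 0.004, 0.006]
ft_force: [0.1, -0.1, 0.3]
grip_width: 0.0871
t 6.28 tcp [0.5782 0.2517 0.0935] w 0.0871 F [ 0.1 -0.1  0.3] jawyaw deg 14.03 q6 -0.01
turn units [ 0.16  0.05 -0.1 ]
shift units now-axes [ 0.14 -0.21  0.18]
```

View pics/s3.png

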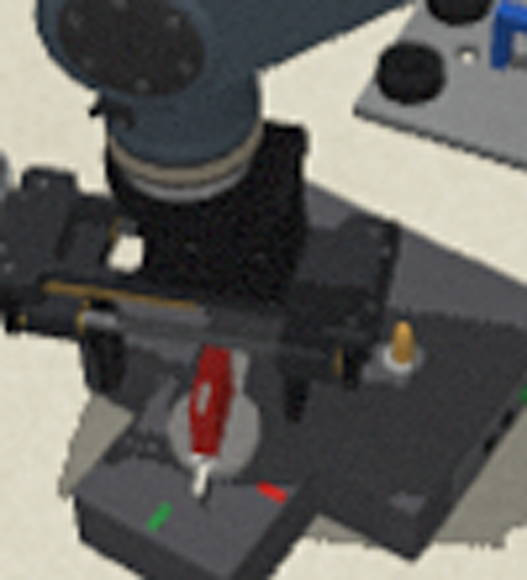

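```bash
python3 -m crank '0.15 0.05 -0.1 0.1 -0.15 0.2 -1;0 0 0 0 0 0 0;0 0 0 0 0 0 0.3;0 0 0 0 0 0 0.5;0 0 0 0 0 0 0.6' 15; python3 -c "
from h import *
go([.569,.255,.086],np.radians(14.5))
print(tool()[0]['moment'])"
```

```text
time: 6.95
position: [0.5739, 0.2552, 0.0896]
tool_rot: [0.612, 0.791, 0.003, 0.002]
ft_force: [0.2, 0.7, 0.7]
grip_width: 0.0547
t 6.95 tcp [0.5739 0.2552 0.0896] w 0.0547 F [0.2 0.7 0.7] jawyaw deg 14.57 q6 -0.01
turn units [ 0.09 -0.    0.01]
shift units now-axes [ 0.03 -0.12  0.09]
[ 0.01768853 -0.13754963  0.00015244]
```

```bash
python3 -m crank '0 0 0 0 -0.08 0.1 0.7;0 0 0 0 0 0 0.7;0 0 0 0 0 0 0.7;0 0 0 0 0 0 0.7;0 0 0 0 0 0 0.7' 15; python3 -m crank '0 0 0 0 0 0 1;0 0 0 0 0 0 1;0 0 0 0 0 0 1' 15;python3 -c "
from h import *
go([.569,.255,.086],np.radians(14.5))
print(tool()[0]['moment'])
cs=cam('side'); crop(cs,180,280,190,300,'s4')"
```

```text
time: 7.58
position: [0.5727, 0.2548, 0.0854]
tool_rot: [0.612, 0.791, 0.005, 0.004]
ft_force: [1.9, 0.4, -1.3]
grip_width: 0.0143
time: 7.95
position: [0.5727, 0.2548, 0.0854]
tool_rot: [0.612, 0.791, 0.005, 0.004]
ft_force: [1.5, 0.3, -1.2]
grip_width: 0.0137
t 7.95 tcp [0.5727 0.2548 0.0854] w 0.0137 F [ 1.5  0.3 -1.2] jawyaw deg 14.58 q6 -0.01
turn units [ 0.14 -0.01  0.02]
shift units now-axes [ 0.03 -0.09 -0.02]
[ 0.10535531 -0.22671717  0.05598318]
```

View pics/s4.png

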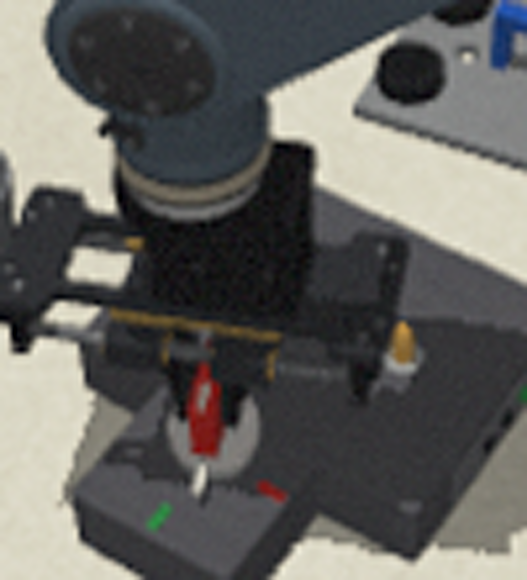

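```bash
python3 -m crank '0 0 -0.8 0 0 0 1;0 0 -0.8 0 0 0 1;0 0 -0.8 0 0 0 1' 15; python3 -c "
from h import *
go();print(tool()[0]['moment'])"
```

```text
time: 8.38
position: [0.5727, 0.2547, 0.0854]
tool_rot: [0.524, 0.852, 0.005, 0.004]
ft_force: [2.3, 0.8, -1.3]
grip_width: 0.0144
t 8.38 tcp [0.5727 0.2547 0.0854] w 0.0144 F [ 2.3  0.8 -1.3] jawyaw deg 26.82 q6 -0.23
turn units [ 0.14  0.02 -0.  ]
[ 0.16062043 -0.13248102 -0.0673906 ]
```

```bash
python3 -m crank '0 0 -1 0 0 0 1;0 0 -1 0 0 0 1;0 0 -1 0 0 0 1;0 0 -1 0 0 0 1;0 0 -1 0 0 0 1' 15;  python3 -c "
from h import *
go();print(tool()[0]['moment'])"
python3 -m crank '0 0 -1 0 0 0 1;0 0 -1 0 0 0 1;0 0 -1 0 0 0 1;0 0 -0.6 0 0 0 1;0 0 -0.5 0 0 0 1' 15;  python3 -c "
from h import *
go();print(tool()[0]['moment'])
cs=cam('side'); crop(cs,180,280,190,300,'s5')"
```

```text
time: 9.0
position: [0.5727, 0.2547, 0.0854]
tool_rot: [0.322, 0.947, 0.004, 0.004]
ft_force: [2.1, 1.0, -1.1]
grip_width: 0.014
t 9.0 tcp [0.5727 0.2547 0.0854] w 0.014 F [ 2.1  1.  -1.1] jawyaw deg 52.42 q6 -0.68
turn units [ 0.13  0.06 -0.  ]
[ 0.13204737 -0.19774414 -0.04934369]
time: 9.62
position: [0.5727, 0.2548, 0.0854]
tool_rot: [0.144, 0.99, 0.004, 0.005]
ft_force: [1.9, 0.8, -1.2]
grip_width: 0.0138
t 9.62 tcp [0.5727 0.2548 0.0854] w 0.0138 F [ 1.9  0.8 -1.2] jawyaw deg 73.42 q6 -1.05
turn units [ 0.1  0.1 -0. ]
[ 0.12797352 -0.21046632 -0.1942255 ]
```

View pics/s5.png

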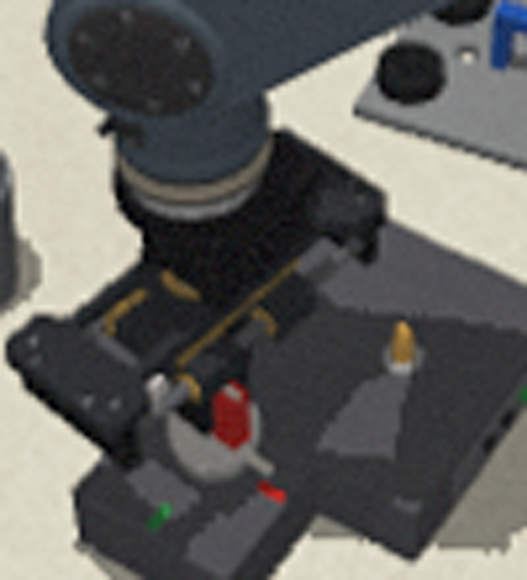

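```bash
python3 -m crank '0 0 -0.8 0 0 0 1;0 0 0 0 0 0 1' 15;  python3 -c "
from h import *
go();print(tool()[0]['moment'])"
```

```text
time: 9.93
position: [0.5723, 0.255, 0.0853]
tool_rot: [0.111, 0.994, 0.004, 0.004]
ft_force: [1.8, 1.1, -0.1]
grip_width: 0.0151
t 9.93 tcp [0.5723 0.255  0.0853] w 0.0151 F [ 1.8  1.1 -0.1] jawyaw deg 77.26 q6 -1.11
turn units [ 0.1   0.09 -0.  ]
[ 0.10802828 -0.34613969 -0.36354441]
```

```bash
python3 -m crank '0 0 0 0 0 0 -0.2;0 0 0 0 0 0 -0.6;0 0 0 0 0 -1 -1;0 0 0 0 0 -1 -1;0 0 0 0 0 -1 -1';  python3 -m crank '0 0 0 -1 0 -0.5 -1;0 0 0 -1 0 0 -1;0 0 0 -1 0 0 -1;0 0 0 -1 0 0 -1'; python3 -c "
from h import *
go()
cs=cam('side'); crop(cs,180,280,190,300,'s6')
ct=cam('top','top6')"
```

```text
time: 10.55
position: [0.5665, 0.2527, 0.2037]
tool_rot: [0.111, 0.994, 0.001, -0.002]
ft_force: [0.2, 0.8, 0.6]
grip_width: 0.057
time: 11.05
position: [0.7239, 0.2183, 0.23]
tool_rot: [0.11, 0.994, 0.001, -0.0]
ft_force: [1.0, -0.4, 0.2]
grip_width: 0.0861
t 11.05 tcp [0.7239 0.2183 0.23  ] w 0.0861 F [ 1.  -0.4  0.2] jawyaw deg 77.43 q6 -1.21
turn units [ 0.02 -0.01  0.  ]
```

View pics/s6.png

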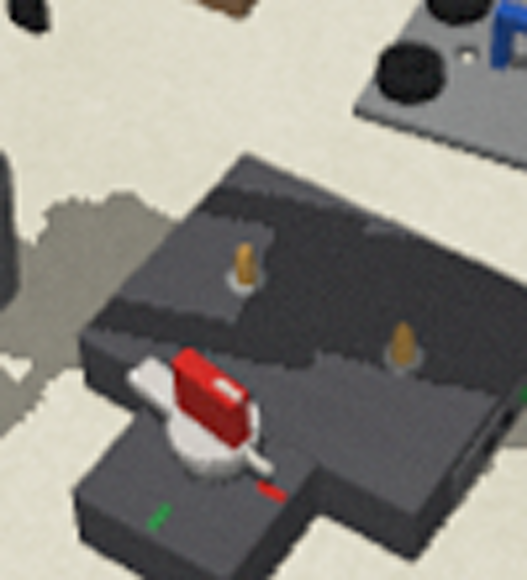

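View pics/top6.png

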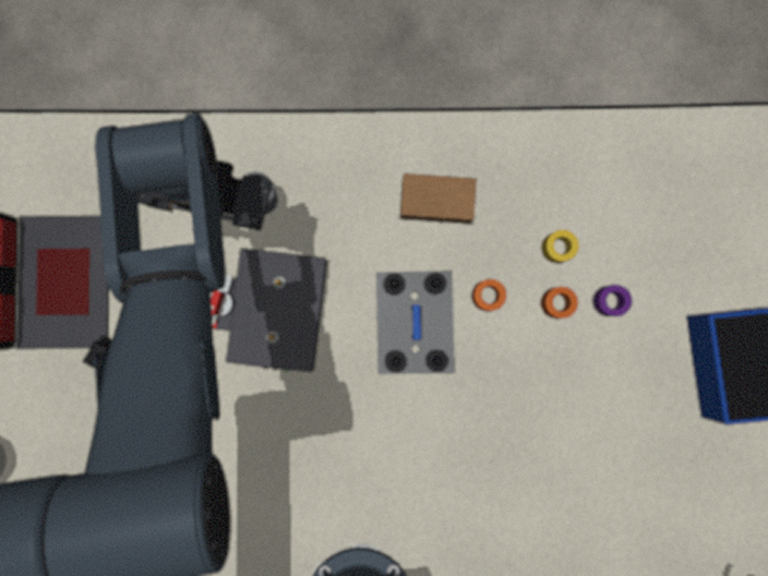

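The collar now points at the red mark (crop 265,470), having reached its stop. The robot's own pose puts the collar axis at (0.5727, 0.2548). That means the top picture reads about 5 mm low in y, and the side about 4 mm low in x. I'll correct for both from here.

```bash
python3 -c "
from h import *
go([.5344,-.1106,.15],np.radians(90.7))"
```

```text
t 11.15 tcp [0.7266 0.2165 0.2288] w 0.0867 F [-0.3 -0.4 -0.2] jawyaw deg 77.27 q6 -1.21
turn units [ 0.02  0.02 -2.69]
shift units now-axes [ 2.89 -9.04  1.95]
```

```bash
python3 -m crank '0 0 0 0.4 -1 0 -1;0 0 0 0.4 -1 0 -1;0 0 0 0.4 -1 0 -1;0 0 0 0.4 -1 0 -1;0 0 0 0.4 -1 0.2 -1'; python3 -m crank '0 0 0 0.3 -1 0.3 -1;0 0 -0.9 0.3 -1 0.3 -1;0 0 -0.9 0.2 -1 0.3 -1;0 0 -0.9 0.2 -0.8 0.3 -1;0 0 0 0 0 0 -1'; python3 -c "
from h import *
go([.5344,-.1106,.1],np.radians(90.7))"
```

```text
time: 11.78
position: [0.5976, 0.0378, 0.2184]
tool_rot: [0.108, 0.994, 0.0, -0.002]
ft_force: [0.6, 0.5, -0.2]
grip_width: 0.0872
time: 12.4
position: [0.5237, -0.1076, 0.1696]
tool_rot: [-0.012, 1.0, 0.002, -0.005]
ft_force: [1.2, -0.3, -0.0]
grip_width: 0.0867
t 12.4 tcp [ 0.5237 -0.1076  0.1696] w 0.0867 F [ 1.2 -0.3 -0. ] jawyaw deg 91.41 q6 -2.01
turn units [ 0.04 -0.11  0.14]
shift units now-axes [-0.28 -0.09  1.74]
```

```bash
python3 -m crank '0 -0.1 0.14 -0.25 -0.08 0.9 -1;0 0 0 0 0 0.8 -1;0 0 0 0 0 0 -1'; python3 -c "
from h import *
go([.5344,-.1106,.034],np.radians(90.7))
cs=cam('side'); crop(cs,230,340,120,230,'s7')
ct=cam('top'); crop(ct,230,330,160,260,'t7')"
```

```text
time: 12.78
position: [0.5339, -0.1078, 0.1022]
tool_rot: [-0.005, 1.0, 0.002, 0.001]
ft_force: [-0.2, -0.2, 0.2]
grip_width: 0.0871
t 12.78 tcp [ 0.5339 -0.1078  0.1022] w 0.0871 F [-0.2 -0.2  0.2] jawyaw deg 90.59 q6 -1.99
turn units [ 0.04  0.02 -0.02]
shift units now-axes [-0.01 -0.08  1.7 ]
```

View pics/s7.png

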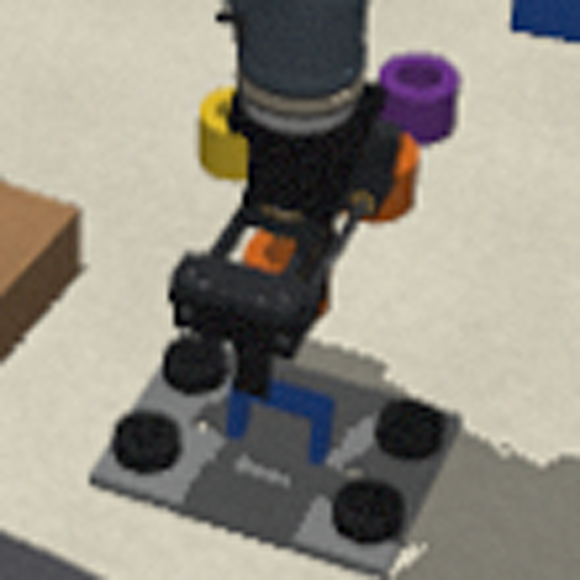

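View pics/t7.png

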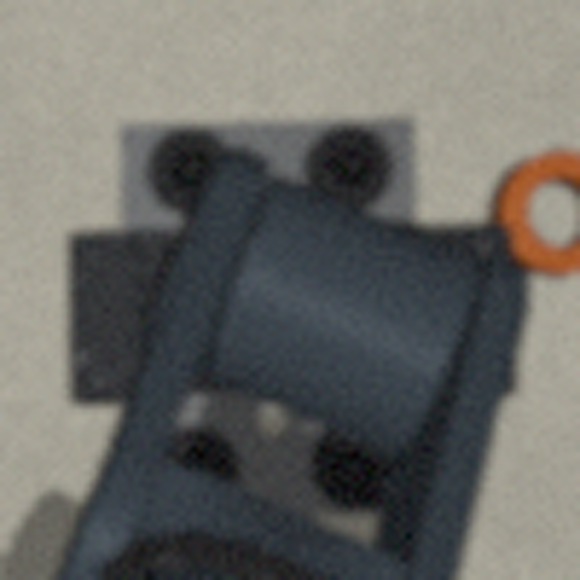

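```bash
python3 -m crank '0 0 0 0 -0.08 0.8 -1;0 0 0 0 0 0.7 -1;0 0 0 0 0 0.15 -1;0 0 0 0 0 0 0'; python3 -c "
from h import *
go([.5344,-.1106,.034],np.radians(90.7))
cs=cam('side'); crop(cs,230,340,120,230,'s8')"
```

```text
time: 13.38
position: [0.5425, -0.1123, 0.0443]
tool_rot: [-0.006, 1.0, -0.002, 0.01]
ft_force: [-0.5, -1.1, -0.3]
grip_width: 0.0827
t 13.38 tcp [ 0.5425 -0.1123  0.0443] w 0.0827 F [-0.5 -1.1 -0.3] jawyaw deg 90.72 q6 -2.0
turn units [-0.05  0.23  0.01]
shift units now-axes [0.21 0.05 0.25]
```

View pics/s8.png

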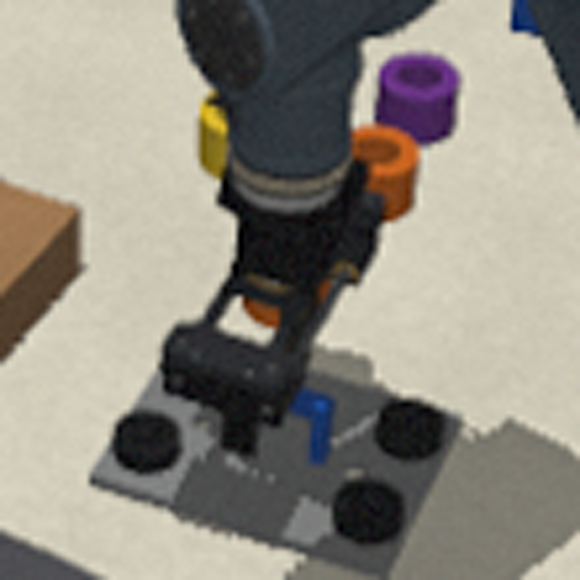

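```bash
python3 -m crank '0 0.2 0 0.2 0.05 0.2 0;0 0 0 0 0 0 0;0 0 0 0 0 0 0'; python3 -c "
from h import *
go([.5344,-.1106,.034],np.radians(90.7))"
```

```text
time: 13.8
position: [0.5355, -0.1108, 0.0382]
tool_rot: [-0.006, 1.0, -0.003, 0.003]
ft_force: [-0.2, -0.9, 0.3]
grip_width: 0.0509
t 13.8 tcp [ 0.5355 -0.1108  0.0382] w 0.0509 F [-0.2 -0.9  0.3] jawyaw deg 90.73 q6 -1.99
turn units [-0.08  0.06  0.01]
shift units now-axes [0.03 0.01 0.1 ]
```

Close gently, checking that the handle doesn't shove sideways, then firm up.

```bash
python3 -m crank '0 0 0 0 0 0.1 0.6;0 0 0 0 0 0 0.8;0 0 0 0 0 0 1;0 0 0 0 0 0 1;0 0 0 0 0 0 1' 10; python3 -m crank '0 0 0 0 0 0 1;0 0 0 0 0 0 1' 45; python3 -c "
from h import *
go([.5344,-.1106,.034],np.radians(90.7))
cs=cam('side'); crop(cs,230,340,120,230,'s9')"
```

```text
time: 14.42
position: [0.5359, -0.1116, 0.0341]
tool_rot: [-0.006, 1.0, -0.004, 0.003]
ft_force: [0.6, 0.4, 0.7]
grip_width: 0.0134
time: 14.68
position: [0.536, -0.1116, 0.0341]
tool_rot: [-0.006, 1.0, -0.004, 0.003]
ft_force: [-0.3, -0.8, -0.3]
grip_width: 0.0135
t 14.68 tcp [ 0.536  -0.1116  0.0341] w 0.0135 F [-0.3 -0.8 -0.3] jawyaw deg 90.71 q6 -1.98
turn units [-0.08  0.07  0.  ]
shift units now-axes [0.04 0.03 0.  ]
```

View pics/s9.png

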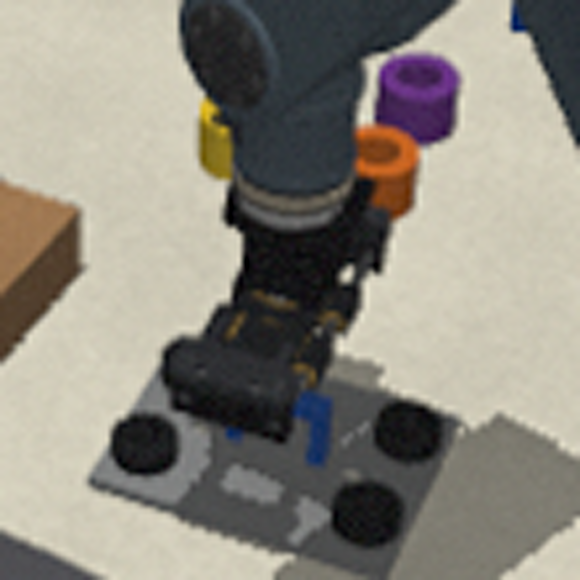

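```bash
python3 -m crank '0 0 0 0 0 -0.5 1;0 0 0 0 0 -0.7 1;0 0 0 0 0 -0.8 1;0 0 0 0 0 -0.8 1;0 0 0 0 0 0 1' 45; python3 -c "
from h import *
go([.5617,.1525,.16],np.radians(83))
print(tool()[0]['moment'])
cs=cam('side','side10')"
```

```text
time: 15.35
position: [0.5289, -0.107, 0.1419]
tool_rot: [-0.006, 1.0, 0.001, -0.005]
ft_force: [0.2, -0.0, -7.1]
grip_width: 0.0131
t 15.35 tcp [ 0.5289 -0.107   0.1419] w 0.0131 F [ 0.2 -0.  -7.1] jawyaw deg 90.71 q6 -1.99
turn units [ 0.01 -0.12  1.54]
shift units now-axes [-0.89  6.48 -0.45]
[ 0.05230854 -0.15108812  0.01279929]
```

View pics/side10.png

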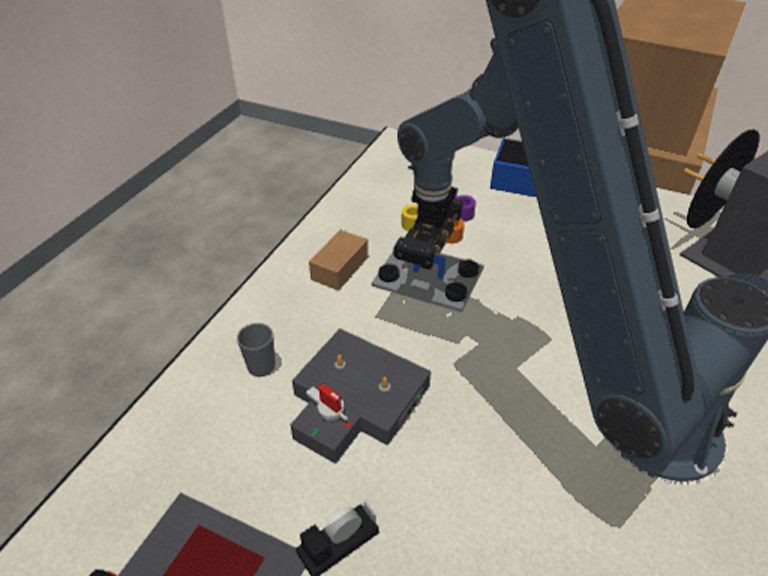

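```bash
python3 -m crank '0 -0.1 0.3 -0.15 0.8 -0.6 1;0 0 0.3 -0.15 0.8 -0.3 1;0 0 0.3 -0.15 0.8 0 1;0 0 0.3 -0.15 0.8 0 1;0 0 0.3 -0.15 0.8 0 1' 45; python3 -m crank '0 0 0 -0.1 0.8 0 1;0 0 0 -0.1 0.6 0 1;0 0 0 -0.1 0.5 0 1;0 0 0 0 0 0 1;0 0 0 0 0 0 1' 45; python3 -c "
from h import *
go([.5617,.1525,.16],np.radians(83))
print(tool()[0]['moment'])
cs=cam('side','side11'); ct=cam('top')
crop(cs,150,320,140,320,'s11')
crop(ct,110,230,150,260,'t11')"
```

```text
time: 16.02
position: [0.5562, 0.056, 0.1641]
tool_rot: [0.064, 0.998, 0.004, -0.016]
ft_force: [0.3, -1.0, -7.2]
grip_width: 0.0136
time: 16.65
position: [0.5705, 0.1345, 0.1514]
tool_rot: [0.063, 0.998, 0.003, -0.028]
ft_force: [-1.3, -0.6, -7.6]
grip_width: 0.0133
t 16.65 tcp [0.5705 0.1345 0.1514] w 0.0133 F [-1.3 -0.6 -7.6] jawyaw deg 82.81 q6 -1.42
turn units [ 0.02 -0.64 -0.04]
shift units now-axes [ 0.29  0.42 -0.2 ]
[ 0.00875857 -0.25793618  0.01986682]
```

View pics/s11.png

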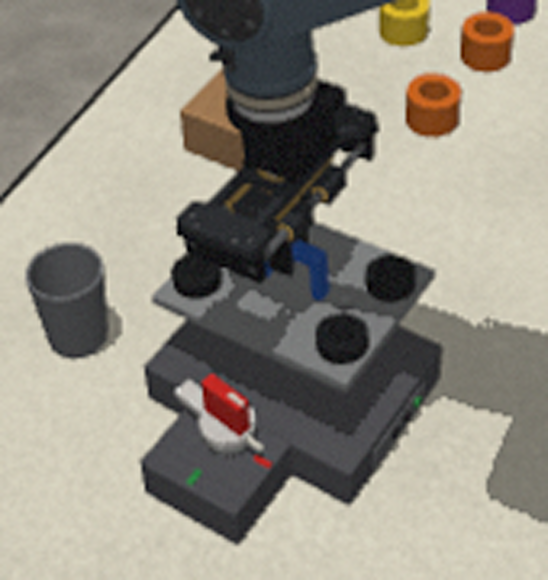

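View pics/t11.png

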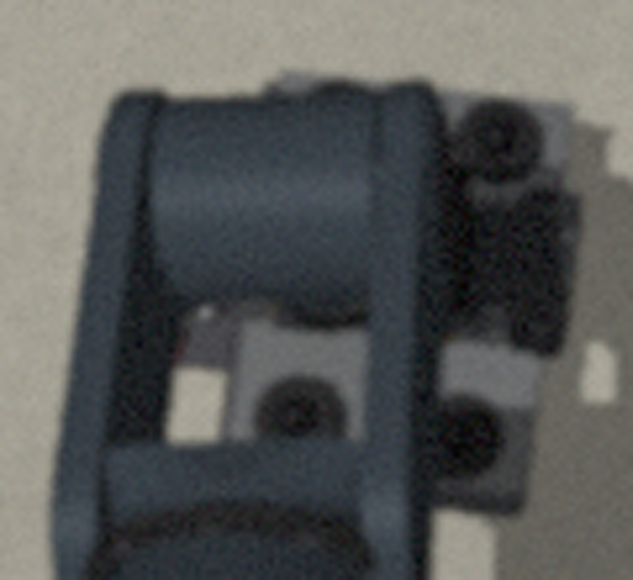

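```bash
python3 -m crank '0 -0.6 0 0.25 0.25 -0.1 1;0 0 0 0 0.15 -0.05 1;0 0 0 0 0 0 1' 45; python3 -c "
from h import *
go([.5617,.1525,.15],np.radians(83))"
```

```text
time: 17.12
position: [0.5641, 0.1493, 0.1591]
tool_rot: [0.065, 0.998, 0.001, -0.0]
ft_force: [0.1, 0.6, -6.3]
grip_width: 0.0134
t 17.12 tcp [0.5641 0.1493 0.1591] w 0.0134 F [ 0.1  0.6 -6.3] jawyaw deg 82.58 q6 -1.38
turn units [ 0.02 -0.01 -0.08]
shift units now-axes [0.07 0.07 0.23]
```

```bash
python3 -m crank '0 0 -0.1 0.07 0.07 0.3 1;0 0 0 0 0 0.1 1;0 0 0 0 0 0 1' 45
python3 - <<'E'
from h import *
go([.5617,.1525,.13],np.radians(83))
cs=cam('side')
k=crop(cs,190,310,190,290,'s12')
im=cv2.imread('pics/s12.png'); o,r=tool()
# predicted plate points if centre at TCP-(tool x +1.6mm offset) expressed via corrected side camera (bias +4,-1 mm)
c0=np.array([o["position"][0]-.0016,o["position"][1],o["position"][2]-.034]); a=np.radians(-7.0)
M=np.array([[np.cos(a),-np.sin(a),0],[np.sin(a),np.cos(a),0],[0,0,1]])
pts=[(100,75,10),(100,-75,10),(-100,75,10),(-100,-75,10),(75,40,25),(-75,40,25),(-75,-40,25)]
for p in pts:
    u=proj(cs,c0+M@(np.array(p)/1e3)-np.array([.004,-.001,0]))[0]; v=(u+.5-np.array([190,190]))*k-.5
    cv2.circle(im,tuple(int(x) for x in v),3,(0,255,0),-1)
for p in [(110,82.5,0),(-110,82.5,0),(50,165,0),(-50,165,0),(-110,-82.5,0)]:
    u=proj(cs,np.array([.5601,.1526,.05])+M@(np.array(p)/1e3)-np.array([.004,-.001,0]))[0]; v=(u+.5-np.array([190,190]))*k-.5
    cv2.circle(im,tuple(int(x) for x in v),3,(0,255,255),-1)
cv2.imwrite('pics/s12.png',im)
E
```

```text
time: 17.5
position: [0.5625, 0.1515, 0.1414]
tool_rot: [0.061, 0.998, 0.001, -0.001]
ft_force: [-1.5, 0.5, -7.4]
grip_width: 0.0134
t 17.5 tcp [0.5625 0.1515 0.1414] w 0.0134 F [-1.5  0.5 -7.4] jawyaw deg 83.05 q6 -1.38
turn units [ 0.02 -0.01  0.01]
shift units now-axes [0.02 0.02 0.29]
```

View pics/s12.png

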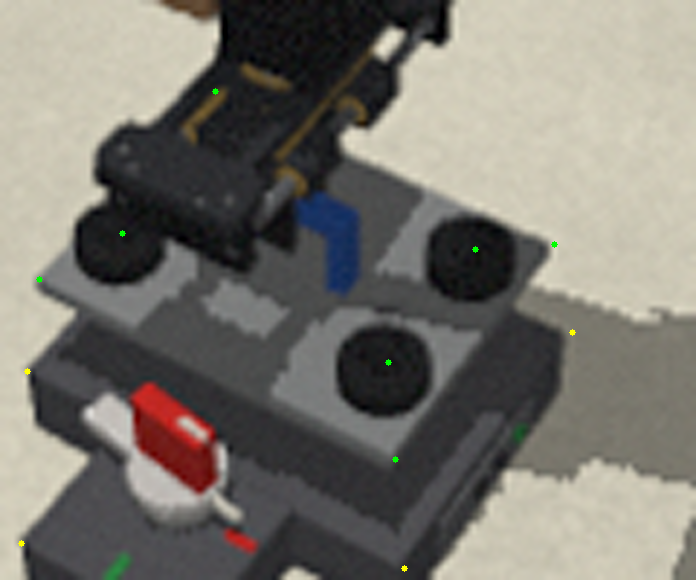

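```bash
python3 -m crank '0 0 0 0.02 0.02 0.3 1;0 0 0 0 0 0.25 1;0 0 0 0 0 0.15 1;0 0 0 0 0 0 1' 45; python3 -c "
from h import *
go([.5617,.1525,.1],np.radians(83))"
```

```text
time: 18.05
position: [0.5617, 0.1524, 0.1111]
tool_rot: [0.061, 0.998, 0.001, -0.001]
ft_force: [-0.7, -0.3, -6.1]
grip_width: 0.0133
t 18.05 tcp [0.5617 0.1524 0.1111] w 0.0133 F [-0.7 -0.3 -6.1] jawyaw deg 83.04 q6 -1.38
turn units [ 0.01 -0.02  0.01]
shift units now-axes [-0.    0.    0.28]
```

```bash
python3 -m crank '0 0 0 0 0 0.12 1;0 0 0 0 0 0.12 1;0 0 0 0 0 0 1' 45; python3 -c "
from h import *
go([.5617,.1525,.1],np.radians(83)); print(tool()[0]['moment'])"; python3 -m crank '0 0 0 0 0 0.1 1;0 0 0 0 0 0.1 1;0 0 0 0 0 0 1' 45; python3 -c "
from h import *
go([.5617,.1525,.1],np.radians(83)); print(tool()[0]['moment'])
cs=cam('side'); crop(cs,190,310,190,290,'s13')"
```

```text
time: 18.42
position: [0.5623, 0.1525, 0.1012]
tool_rot: [0.061, 0.998, 0.001, -0.0]
ft_force: [-0.1, -1.0, -7.3]
grip_width: 0.0137
t 18.43 tcp [0.5623 0.1525 0.1012] w 0.0137 F [-0.1 -1.  -7.3] jawyaw deg 83.05 q6 -1.38
turn units [ 0.02 -0.01  0.01]
shift units now-axes [ 0.01 -0.    0.03]
[ 0.06767688 -0.19604781 -0.06818013]
time: 18.8
position: [0.5625, 0.1525, 0.093]
tool_rot: [0.061, 0.998, 0.001, -0.0]
ft_force: [0.4, -0.4, -7.3]
grip_width: 0.0137
t 18.8 tcp [0.5625 0.1525 0.093 ] w 0.0137 F [ 0.4 -0.4 -7.3] jawyaw deg 83.05 q6 -1.38
turn units [ 0.02 -0.    0.01]
shift units now-axes [ 0.02 -0.   -0.18]
[ 0.02483894 -0.11158959  0.07555772]
```

View pics/s13.png

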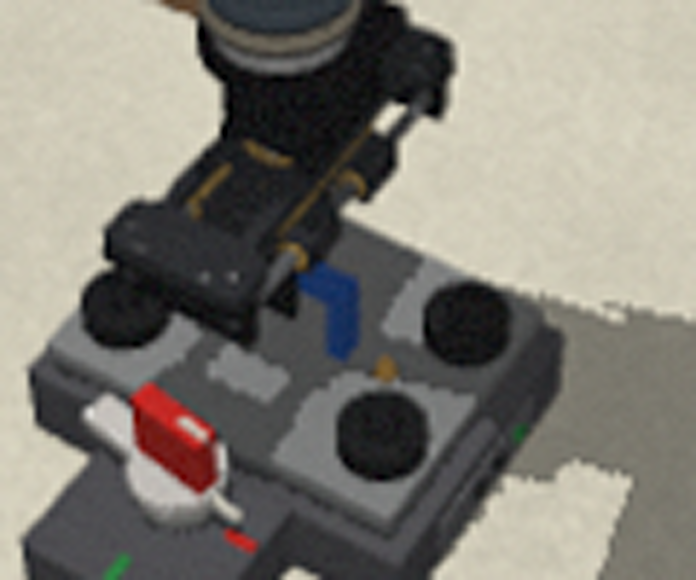

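The pin shows through the hole at (385,368), and there is no side force. Lowering the rest of the way.

```bash
python3 -m crank '0 0 0 0 0 0.1 1;0 0 0 0 0 0.08 1;0 0 0 0 0 0 1' 45; python3 -c "
from h import *
go([.5617,.1525,.084],np.radians(83)); print(tool()[0]['moment'])"
```

```text
time: 19.23
position: [0.5629, 0.1526, 0.0856]
tool_rot: [0.061, 0.998, 0.001, 0.0]
ft_force: [0.0, -1.1, -6.7]
grip_width: 0.0136
t 19.23 tcp [0.5629 0.1526 0.0856] w 0.0136 F [ 0.  -1.1 -6.7] jawyaw deg 83.05 q6 -1.38
turn units [0.02 0.01 0.01]
shift units now-axes [ 0.03 -0.    0.04]
[ 0.08547395 -0.10910387  0.01129111]
```

```bash
python3 -m crank '0 0 0 0.02 0 0.04 1;0 0 0 0 0 0.04 1;0 0 0 0 0 0 1' 45; python3 -c "
from h import *
go([.5617,.1525,.084],np.radians(83)); print(tool()[0]['moment'])"
```

```text
time: 19.6
position: [0.5627, 0.1527, 0.0845]
tool_rot: [0.06, 0.998, 0.001, 0.001]
ft_force: [0.1, -0.4, -7.1]
grip_width: 0.0136
t 19.6 tcp [0.5627 0.1527 0.0845] w 0.0136 F [ 0.1 -0.4 -7.1] jawyaw deg 83.08 q6 -1.38
turn units [0.02 0.03 0.02]
shift units now-axes [ 0.03 -0.01  0.01]
[-0.03632871 -0.16741407 -0.04398   ]
```

```bash
python3 -m crank '0 0 0 0 0 0.05 1;0 0 0 0 0 0.05 1;0 0 0 0 0 0 1' 45; python3 -c "
from h import *
go([.5617,.1525,.084],np.radians(83)); print(tool()[0]['moment'])"
```

```text
time: 19.98
position: [0.5629, 0.1528, 0.0843]
tool_rot: [0.06, 0.998, 0.001, 0.002]
ft_force: [-0.9, -0.2, -7.1]
grip_width: 0.0134
t 19.98 tcp [0.5629 0.1528 0.0843] w 0.0134 F [-0.9 -0.2 -7.1] jawyaw deg 83.1 q6 -1.38
turn units [0.02 0.05 0.02]
shift units now-axes [ 0.03 -0.01  0.01]
[-0.09125538 -0.1202302   0.02974612]
```

```bash
python3 -m crank '0 0 0 0 0 0.12 1;0 0 0 0 0 0 1' 45; python3 -c "
from h import *
go([.5617,.1525,.084],np.radians(83)); print(tool()[0]['moment'])
cs=cam('side'); crop(cs,190,310,190,290,'s14')"
```

```text
time: 20.23
position: [0.5633, 0.1528, 0.0847]
tool_rot: [0.06, 0.998, 0.001, 0.003]
ft_force: [0.5, 0.4, -7.5]
grip_width: 0.0138
t 20.23 tcp [0.5633 0.1528 0.0847] w 0.0138 F [ 0.5  0.4 -7.5] jawyaw deg 83.11 q6 -1.38
turn units [0.02 0.07 0.02]
shift units now-axes [ 0.04 -0.01  0.02]
[ 0.02260181 -0.07557181 -0.02882374]
```

View pics/s14.png

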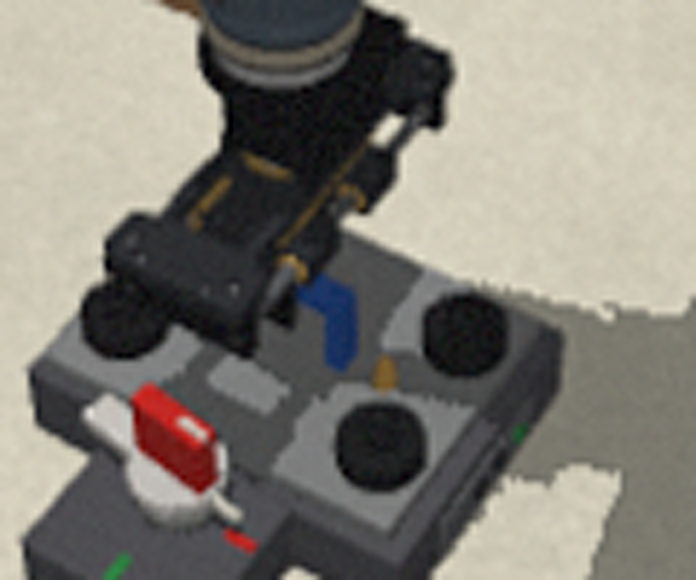

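```bash
python3 -c "
from h import *
o=tool()[0]; print(o)
cs=cam('side','side15'); ct=cam('top','top15')"
```

```text
{'time': 20.275, 'q': array([ 7.33174421e-02,  6.59151637e-01,  1.65541390e+00,  1.00434247e-03,
        8.20774835e-01, -1.37793387e+00]), 'joint_velocities': array([ 3.70941259e-04,  2.57978322e-02, -5.77922188e-05,  1.22782739e-03,
       -1.71966493e-02, -1.98543462e-03]), 'joint_torque': array([ 1.06658901e-01, -4.72816980e+01, -1.32918003e+01, -8.86102603e-02,
       -6.11779047e-02, -2.41858436e-02]), 'position': array([0.56334881, 0.15290154, 0.08438952]), 'tool_rot': array([6.00771722e-02, 9.98188772e-01, 7.80065335e-04, 3.04959160e-03]), 'ft_force': array([ 0.28810784,  1.14798867, -6.21418156]), 'moment': array([ 0.2177876 , -0.12161018, -0.0035609 ]), 'grip_width': 0.01380251470077747}
```

View pics/side15.png

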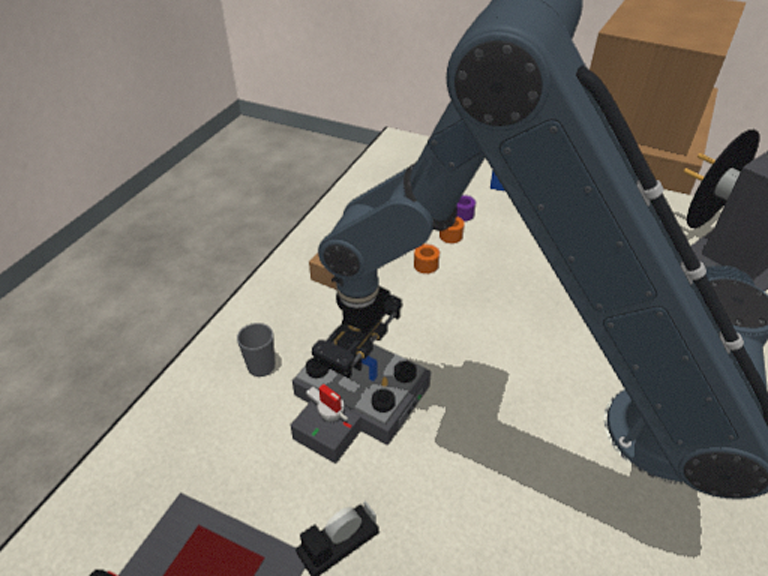

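View pics/top15.png

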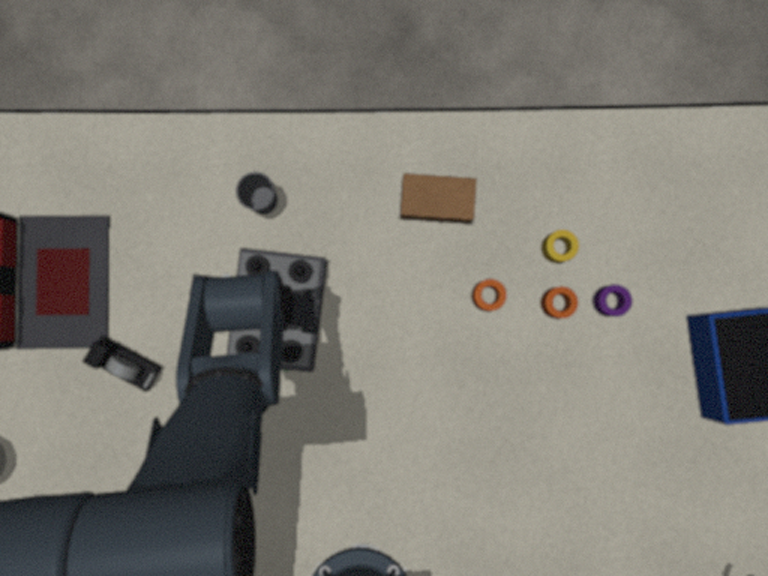

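```bash
python3 -m crank '0 -0.07 0 0 0 0.1 1' 45; python3 -c "
from h import *
go([.5617,.1525,.084],np.radians(83)); print(tool()[0]['moment'])"
```

```text
time: 20.5
position: [0.5636, 0.153, 0.0839]
tool_rot: [0.06, 0.998, 0.0, 0.006]
ft_force: [-14.3, -2.2, 48.3]
grip_width: 0.0135
t 20.5 tcp [0.5636 0.153  0.0839] w 0.0135 F [-14.3  -2.2  48.3] jawyaw deg 83.14 q6 -1.38
turn units [0.02 0.13 0.03]
shift units now-axes [ 0.04 -0.02 -0.  ]
[-0.41923453  2.04210209 -0.05245762]
```

Contact on the deck is confirmed, so the plate is down. Releasing it and lifting off.

```bash
python3 -m crank '0 0 0 0 0 0 1;0 0 0 0 0 0 0.4;0 0 0 0 0 0 -0.2;0 0 0 0 0 0 -0.3' 20; python3 -m crank '0 0 0 0 0 -0.6 -0.3;0 0 0 0 0 -1 -0.3;0 0 0 0 0 -1 -0.5;0 0 0 0 0 -1 -1;0 0 0 0 0 0 -1'; python3 -c "
from h import *
go([.5727,.2548,.15],np.radians(73.2))
cs=cam('side'); crop(cs,170,310,190,300,'s16');ct=cam('top'); crop(ct,110,230,150,260,'t16')"
```

```text
time: 21.0
position: [0.5658, 0.1531, 0.0836]
tool_rot: [0.06, 0.998, 0.001, 0.008]
ft_force: [0.1, 0.4, 0.4]
grip_width: 0.0358
time: 21.62
position: [0.5647, 0.153, 0.23]
tool_rot: [0.06, 0.998, 0.001, 0.007]
ft_force: [-0.1, -0.5, 1.0]
grip_width: 0.0776
t 21.62 tcp [0.5647 0.153  0.23  ] w 0.0776 F [-0.1 -0.5  1. ] jawyaw deg 83.09 q6 -1.38
turn units [0.05 0.17 1.98]
shift units now-axes [0.14 2.55 2.01]
```

View pics/s16.png

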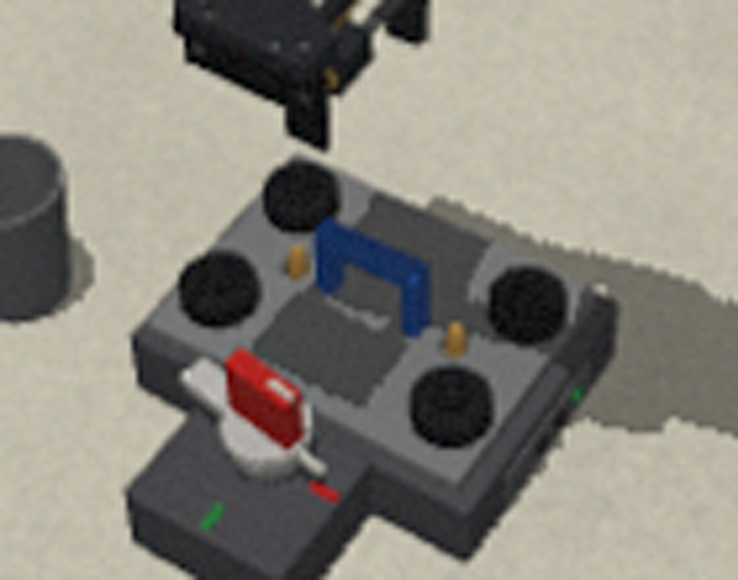

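Plate flush, with both pins through it (crop 297,262 and 456,338). Now the collar.

```bash
python3 -m crank '0 0.1 0.7 0.05 0.9 0.2 0;0 0.05 0.7 0.1 0.9 0.4 0;0 0 0.6 0 0.8 0.4 0;0 0 0 0 0 0 0' 15; python3 -c "
from h import *
go([.5727,.2548,.13],np.radians(73.2))"
```

```text
time: 22.22
position: [0.5714, 0.2567, 0.1778]
tool_rot: [0.151, 0.988, -0.002, -0.009]
ft_force: [0.0, 0.0, -0.4]
grip_width: 0.0548
t 22.23 tcp [0.5714 0.2567 0.1778] w 0.0548 F [ 0.   0.  -0.4] jawyaw deg 72.63 q6 -1.03
turn units [-0.07 -0.2  -0.11]
shift units now-axes [-0.07 -0.03  1.19]
```

```bash
python3 -m crank '-0.07 -0.2 -0.1 0.05 -0.03 0.8 0;0 0 0 0.07 0 0.6 0;0 0 0 0 0 0 0' 15; python3 -c "
from h import *
go([.5727,.2548,.0855],np.radians(73.2))"
```

```text
time: 22.6
position: [0.5636, 0.2545, 0.1175]
tool_rot: [0.146, 0.989, -0.002, -0.003]
ft_force: [0.4, 1.0, 0.4]
grip_width: 0.0439
t 22.6 tcp [0.5636 0.2545 0.1175] w 0.0439 F [0.4 1.  0.4] jawyaw deg 73.24 q6 -1.03
turn units [-0.05 -0.06  0.01]
shift units now-axes [-0.22  0.08  0.8 ]
```

```bash
python3 -m crank '0 0 0 -0.22 0.08 0.4 0;0 0 0 0 0 0.3 0;0 0 0 0 0 0 0' 15; python3 -c "
from h import *
go([.5727,.2548,.0855],np.radians(73.2))"
```

```text
time: 22.98
position: [0.575, 0.2539, 0.0889]
tool_rot: [0.146, 0.989, -0.002, -0.002]
ft_force: [0.8, 0.1, 0.9]
grip_width: 0.0435
t 22.98 tcp [0.575  0.2539 0.0889] w 0.0435 F [0.8 0.1 0.9] jawyaw deg 73.18 q6 -1.04
turn units [-0.04 -0.03 -0.  ]
shift units now-axes [0.06 0.   0.09]
```

```bash
python3 -m crank '0 0 0 0.06 0.01 0.08 0.5;0 0 0 0 0 0 0.8;0 0 0 0 0 0 1;0 0 0 0 0 0 1;0 0 0 0 0 0 1' 20; python3 -c "
from h import *
go([.5727,.2548,.0855],np.radians(73.2)); print(tool()[0]['moment'])"; python3 -m crank '0 0 0.8 0 0 0 1;0 0 0.8 0 0 0 1;0 0 0.8 0 0 0 1' 20; python3 -c "
from h import *
go([.5727,.2548,.0855]); print(tool()[0]['moment'])"
```

```text
time: 23.6
position: [0.5731, 0.2546, 0.0868]
tool_rot: [0.146, 0.989, -0.002, -0.001]
ft_force: [1.3, -0.6, -1.6]
grip_width: 0.0141
t 23.6 tcp [0.5731 0.2546 0.0868] w 0.0141 F [ 1.3 -0.6 -1.6] jawyaw deg 73.2 q6 -1.03
turn units [-0.05 -0.01  0.  ]
shift units now-axes [0.01 0.   0.03]
[ 0.26353749 -0.21598832 -0.03475373]
time: 23.98
position: [0.573, 0.2545, 0.0868]
tool_rot: [0.251, 0.968, -0.002, -0.001]
ft_force: [-0.5, -1.8, -1.0]
grip_width: 0.0135
t 23.98 tcp [0.573  0.2545 0.0868] w 0.0135 F [-0.5 -1.8 -1. ] jawyaw deg 60.88 q6 -0.82
turn units [-0.05 -0.   -0.  ]
shift units now-axes [0.01 0.   0.03]
[ 0.03135379 -0.18004385  0.08299046]
```

```bash
python3 -m crank '0 0 1 0 0 0 1;0 0 1 0 0 0 1;0 0 1 0 0 0 1;0 0 1 0 0 0 1;0 0 1 0 0 0 1' 20; python3 -m crank '0 0 1 0 0 0 1;0 0 1 0 0 0 1;0 0 1 0 0 0 1;0 0 1 0 0 0 1;0 0 1 0 0 0 1' 20; python3 -c "
from h import *
go([.5727,.2548,.0855]); print(tool()[0]['moment'])"
```

```text
time: 24.6
position: [0.5729, 0.2544, 0.0868]
tool_rot: [0.461, 0.888, -0.002, -0.0]
ft_force: [-0.1, -1.0, -0.7]
grip_width: 0.0139
time: 25.22
position: [0.5727, 0.2543, 0.0868]
tool_rot: [0.647, 0.763, -0.002, 0.0]
ft_force: [-0.7, -1.6, -0.2]
grip_width: 0.0145
t 25.23 tcp [0.5727 0.2543 0.0868] w 0.0145 F [-0.7 -1.6 -0.2] jawyaw deg 9.41 q6 0.08
turn units [-0.03  0.04  0.  ]
shift units now-axes [0.01 0.   0.03]
[ 0.06714394 -0.09991626  0.0916059 ]
```

```bash
python3 -m crank '0 0 1 0 0 0 1;0 0 1 0 0 0 1;0 0 0.8 0 0 0 1' 20; python3 -c "
from h import *
go([.5727,.2548,.0855]); print(tool()[0]['moment'])";python3 -m crank '0 0 0.6 0 0 0 1' 20; python3 -c "
from h import *
go([.5727,.2548,.0855]); print(tool()[0]['moment'])
cs=cam('side'); crop(cs,170,310,190,300,'s17')"
```

```text
time: 25.6
position: [0.5725, 0.2543, 0.0868]
tool_rot: [0.737, 0.675, -0.002, 0.0]
ft_force: [-0.6, 0.2, -0.1]
grip_width: 0.0138
t 25.6 tcp [0.5725 0.2543 0.0868] w 0.0138 F [-0.6  0.2 -0.1] jawyaw deg -5.02 q6 0.33
turn units [-0.02  0.04  0.  ]
shift units now-axes [0.01 0.   0.03]
[-0.05854859 -0.08338685  0.06977411]
time: 25.72
position: [0.5725, 0.2543, 0.0868]
tool_rot: [0.755, 0.656, -0.002, 0.001]
ft_force: [0.3, -1.1, -1.0]
grip_width: 0.0138
t 25.73 tcp [0.5725 0.2543 0.0868] w 0.0138 F [ 0.3 -1.1 -1. ] jawyaw deg -8.08 q6 0.38
turn units [-0.02  0.04  0.  ]
shift units now-axes [0.01 0.   0.03]
[0.03901265 0.00140829 0.4208812 ]
```

View pics/s17.png

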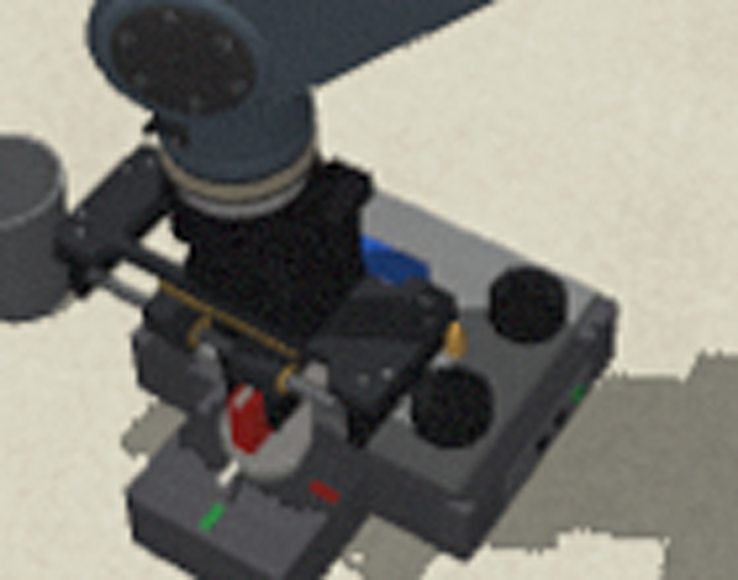

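```bash
python3 -m crank '0 0 0 0 0 0 0.5;0 0 0 0 0 0 0;0 0 0 0 0 -0.6 -0.2;0 0 0 0 0 -1 -0.2;0 0 0 0 0 -1 -1' 20; python3 -m crank '0 0 0 1 0 -0.3 -1;0 0 0 1 0 0 -1;0 0 0 1 0 0 -1;0 0 0 1 0 0 -1;0 0 0 1 0 0 -1'
python3 - <<'E'
from h import *
go()
cs=cam('side'); crop(cs,170,310,190,300,'s18');ct=cam('top','top18')
crop(cs,240,330,110,200,'s18r')
for c in (ct,cs):
    hsv=cv2.cvtColor(c["img"],cv2.COLOR_RGB2HSV)
    m=(hsv[...,0]>=6)&(hsv[...,0]<15)&(hsv[...,1]>170)&(hsv[...,2]>90)
    n,l,st,ce=cv2.connectedComponentsWithStats(m.astype(np.uint8))
    for i in range(1,n):
        if st[i,4]>40: print(c["n"],st[i].tolist(),ce[i].round(1),onz(c,ce[i],.045 if c is ct else .0225).round(4))
E
```

```text
time: 26.4
position: [0.5706, 0.2547, 0.1898]
tool_rot: [0.755, 0.656, -0.005, -0.002]
ft_force: [0.9, -0.4, -0.4]
grip_width: 0.0537
time: 27.02
position: [0.6029, 0.4564, 0.2084]
tool_rot: [0.756, 0.654, -0.0, 0.0]
ft_force: [-0.2, 0.4, -0.6]
grip_width: 0.0866
t 27.02 tcp [0.6029 0.4564 0.2084] w 0.0866 F [-0.2  0.4 -0.6] jawyaw deg -8.25 q6 0.64
turn units [ 0.  0. -0.]
top [316, 187, 20, 20, 169] [325.7 196.4] [ 0.5843 -0.2546  0.045 ]
top [363, 192, 21, 19, 187] [373.1 201.3] [ 0.5691 -0.3891  0.045 ]
side [276, 167, 17, 15, 143] [285.  175.6] [ 0.5726 -0.2393  0.0225]
```

View pics/s18.png

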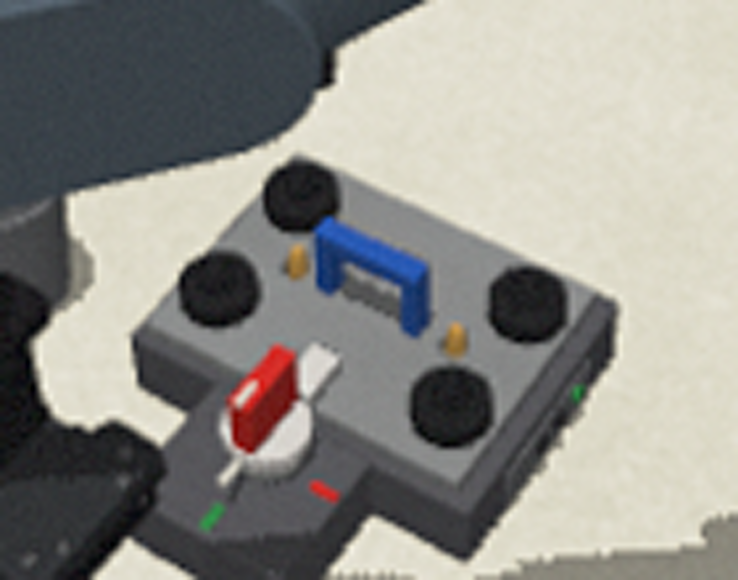

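View pics/top18.png

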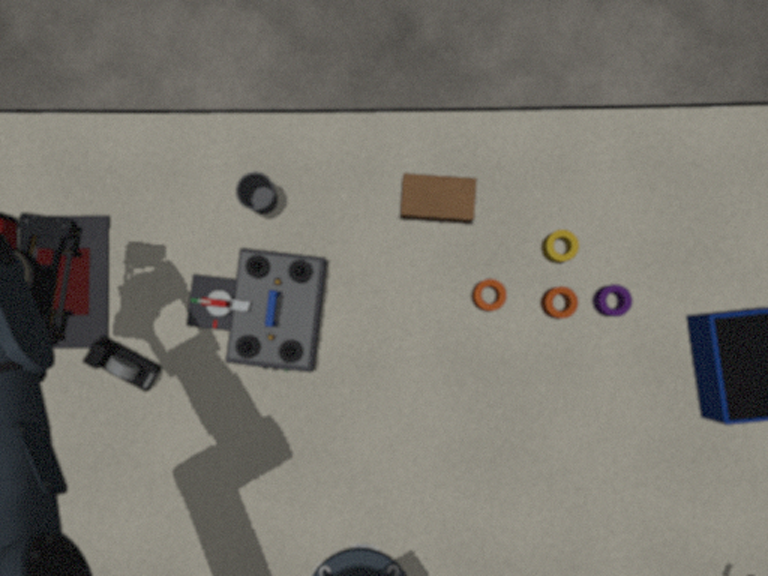

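View pics/s18r.png

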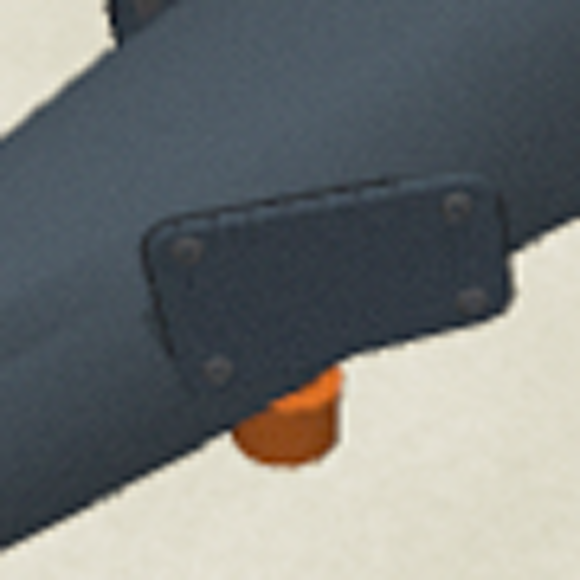

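Locked: the pointer is on the green mark (crop 228,475) and the lug lies over the plate edge. The top view is unobstructed and shows exactly two orange rolls, at (490,295) and (560,302). Yellow (562,246) and purple (613,300) are left alone.

Run:
```python
from h import *
cs=cam('side');ct=cam('top')
# outline of roll from top: mask incl. hole, min enclosing
hsv=cv2.cvtColor(ct["img"],cv2.COLOR_RGB2HSV)
for nm,uvt,uvs in (("A",(325.7,196.4),(283.8,172.2)),("B",(373.1,201.3),(300.7,152.4))):
    P,e=tri(ct,uvt,cs,uvs)
    print(nm,"top@.04",(onz(ct,uvt,.04)+[0,.005,0]).round(4),"side@.0225",(onz(cs,uvs,.0225)+[.004,-.001,0]).round(4),"tri",P.round(4),e.round(4))
# seats by dark discs in top
g=cv2.cvtColor(ct["img"],cv2.COLOR_RGB2GRAY).astype(float)
for sx,sy in ((258,266),(300,271),(247,346),(290,350)):
    u,v=sx/1.5,sy/1.5; x0,y0=int(u)-11,int(v)-11
    w=g[y0:y0+22,x0:x0+22]; m=(w<55); yy,xx=np.nonzero(m); c=(xx.mean()+x0,yy.mean()+y0)
    print("seat",np.round(c,1),m.sum(),(onz(ct,c,.078)+[0,.005,0]).round(4))
a=np.radians(-7); M=np.array([[np.cos(a),-np.sin(a)],[np.sin(a),np.cos(a)]])
for p in ((75,40),(75,-40),(-75,40),(-75,-40)): print("nominal",p,(np.array([.5601,.1526])+M@np.array(p)/1e3).round(4))
k=crop(ct,300,440,140,230,"top_rolls")
```

```text
A top@.04 [ 0.5844 -0.2506  0.04  ] side@.0225 [ 0.5875 -0.2559  0.0225] tri [ 0.5852 -0.2596  0.0182] 0.0003
B top@.04 [ 0.5691 -0.3854  0.04  ] side@.0225 [ 0.5714 -0.3924  0.0225] tri [ 0.5694 -0.3969  0.018 ] 0.0008
seat [171.6 177.4] 174 [0.6399 0.1842 0.078 ]
seat [200.  180.5] 170 [0.6305 0.1056 0.078 ]
seat [165.1 230.6] 177 [0.4925 0.2022 0.078 ]
seat [193.6 233.8] 171 [0.4828 0.1236 0.078 ]
nominal (75, 40) [0.6394 0.1832]
nominal (75, -40) [0.6297 0.1038]
nominal (-75, 40) [0.4905 0.2014]
nominal (-75, -40) [0.4808 0.122 ]
```

View pics/top_rolls.png

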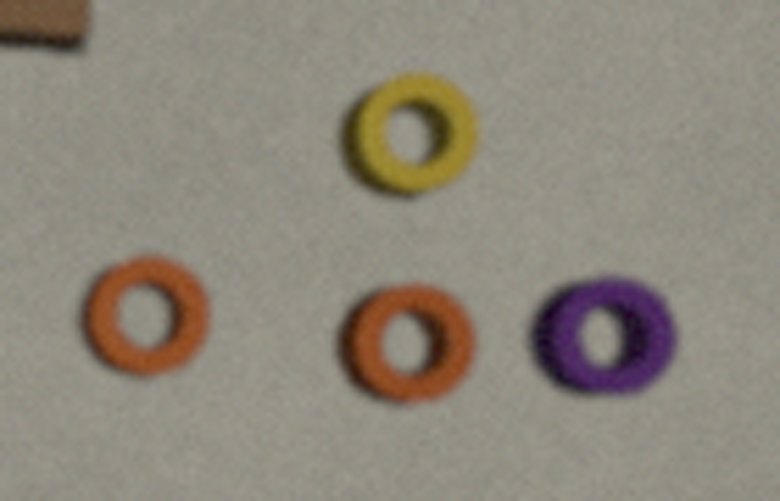

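```bash
python3 -c "
from h import *
go([.585,-.253,.13],np.radians(-7))"; python3 -m crank '0 0 0 -1 0.1 0 -1;0 0 0 -1 0.1 0 -1;0 0 0 -1 0.1 0 -1;0 0 0 -1 0.1 0 -1;0 0 0 -1 0.1 0 -1';python3 -m crank '0 0 0 -1 0.1 0 -1;0 0 0 -1 0.1 0 -1;0 0 0 -1 0.1 0 -1;0 0 0 -1 0.1 0 -1;0 0 0 -1 0.1 0 -1';python3 -m crank '0 0 0 -1 0.1 0 -1;0 0 0 -1 0.1 0 -1;0 0 0 -1 0.1 0 -1;0 0 0 -1 0.1 0 -1;0 0 0 -1 0.1 0 -1';python3 -c "
from h import *
go([.585,-.253,.13],np.radians(-7))"
```

```text
t 27.23 tcp [0.6023 0.4556 0.2077] w 0.087 F [-0.1 -0.9 -0.1] jawyaw deg -8.17 q6 0.64
turn units [-0.01  0.02 -0.23]
shift units now-axes [-17.59   2.09   1.96]
time: 27.85
position: [0.5914, 0.2453, 0.2079]
tool_rot: [0.756, 0.655, -0.002, 0.001]
ft_force: [0.6, -0.5, 0.5]
grip_width: 0.0868
time: 28.48
position: [0.5776, 0.031, 0.2105]
tool_rot: [0.758, 0.652, -0.003, 0.001]
ft_force: [-0.2, 0.2, 0.2]
grip_width: 0.0869
time: 29.1
position: [0.5601, -0.1814, 0.2136]
tool_rot: [0.761, 0.649, -0.004, 0.001]
ft_force: [-0.0, 0.6, -0.8]
grip_width: 0.0871
t 29.1 tcp [ 0.5601 -0.1814  0.2136] w 0.0871 F [-0.   0.6 -0.8] jawyaw deg -9.02 q6 -0.34
turn units [-0.04  0.09 -0.4 ]
shift units now-axes [-1.66  0.9   2.1 ]
```

```bash
python3 -m crank '0 0.1 -0.4 -0.8 0.5 0.7 -1;0 0 0 -0.8 0.4 0.7 -1;0 0 0 0 0 0.5 -1;0 0 0 0 0 0 -1';python3 - <<'E'
from h import *
go([.585,-.253,.011],np.radians(-7))
cs=cam('side'); ct=cam('top'); k=crop(cs,220,330,100,200,'s19')
k=crop(ct,290,400,150,240,'t19')
E
```

```text
time: 29.6
position: [0.5821, -0.2601, 0.138]
tool_rot: [0.752, 0.659, -0.001, -0.0]
ft_force: [-0.4, -0.0, 0.3]
grip_width: 0.087
t 29.6 tcp [ 0.5821 -0.2601  0.138 ] w 0.087 F [-0.4 -0.   0.3] jawyaw deg -7.59 q6 -0.46
turn units [-0.02  0.01 -0.12]
shift units now-axes [0.19 0.05 3.18]
```

View pics/s19.png

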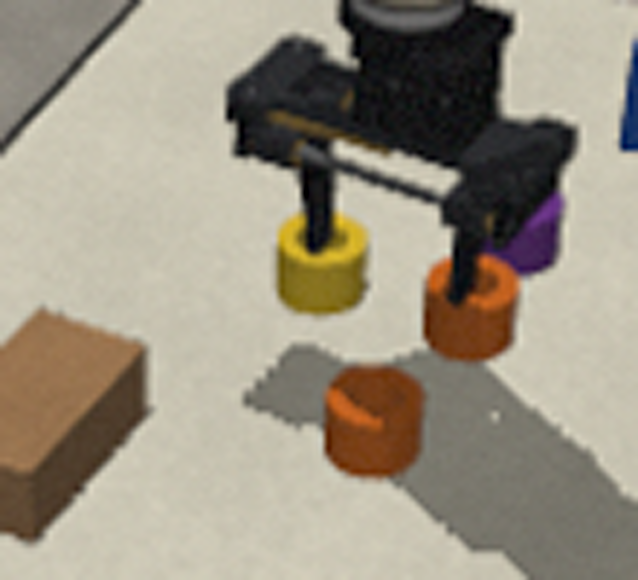

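View pics/t19.png

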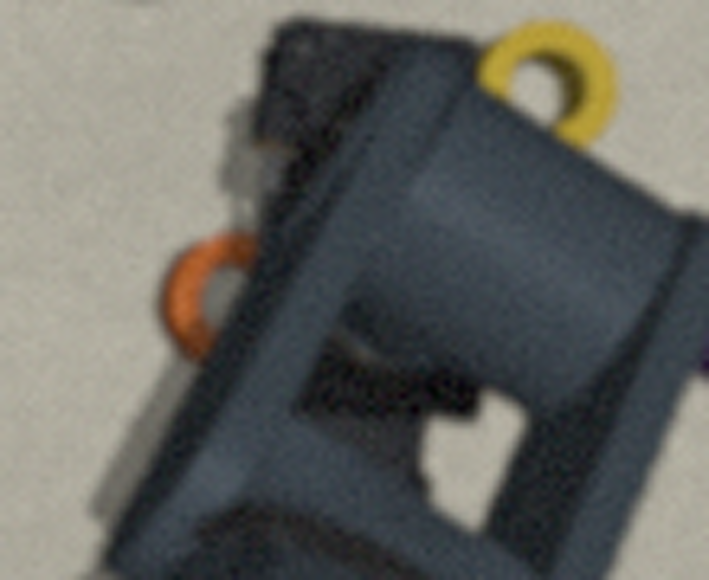

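```bash
python3 -m crank '0 0 -0.1 0.15 0.05 0.8 -1;0 0 0 0 0 0.8 -1;0 0 0 0 0 0.2 -1;0 0 0 0 0 0 -1';python3 - <<'E'
from h import *
go([.585,-.253,.011],np.radians(-7))
cs=cam('side'); k=crop(cs,220,330,100,200,'s20')
im=cv2.imread("pics/s20.png"); o,r=tool(); p=o["position"]
for q in (p+r@np.array([0,.0435,0]),p+r@np.array([0,-.0435,0]),p):
    u=proj(cs,q-np.array([.004,-.001,0]))[0]; v=(u+.5-np.array([220,100]))*k-.5
    cv2.circle(im,tuple(int(x) for x in v),3,(0,255,0),-1)
for z in (.045,0):
    for t in np.linspace(0,2*np.pi,40):
        u=proj(cs,np.array([.585-.004+.031*np.cos(t),-.253+.001+.031*np.sin(t),z]))[0]; v=(u+.5-np.array([220,100]))*k-.5
        cv2.circle(im,tuple(int(x) for x in v),1,(255,255,0),-1)
cv2.imwrite("pics/s20.png",im)
E
```

```text
time: 30.2
position: [0.5904, -0.2561, 0.0742]
tool_rot: [0.748, 0.663, 0.001, 0.008]
ft_force: [0.3, 0.5, 0.6]
grip_width: 0.0865
t 30.2 tcp [ 0.5904 -0.2561  0.0742] w 0.0865 F [0.3 0.5 0.6] jawyaw deg -6.92 q6 -0.46
turn units [0.16 0.1  0.02]
shift units now-axes [ 0.08 -0.17  1.58]
```

View pics/s20.png

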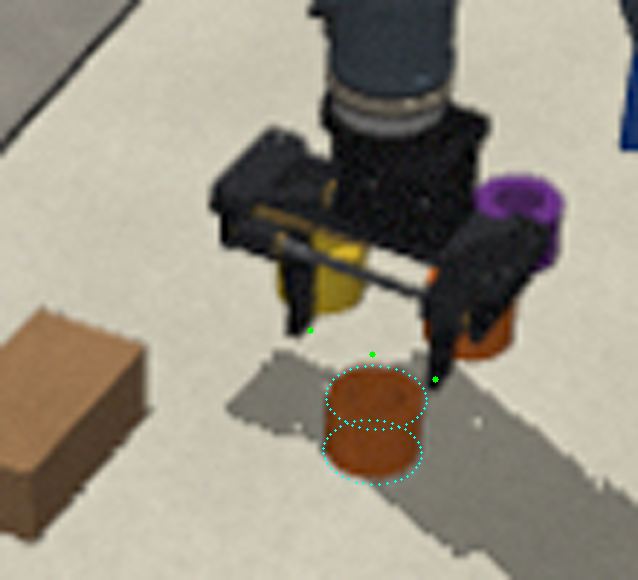

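```bash
python3 -m crank '0.15 0.1 0 0.05 -0.12 0.7 -1;0 0 0 0 0 0.6 -1;0 0 0 0 0 0.1 -1;0 0 0 0 0 0 -1';python3 - <<'E'
from h import *
go([.586,-.2545,.011],np.radians(-7))
cs=cam('side'); k=crop(cs,220,330,100,200,'s21')
E
```

```text
time: 30.75
position: [0.5913, -0.2567, 0.0249]
tool_rot: [0.748, 0.663, 0.002, 0.007]
ft_force: [0.6, 0.6, -0.1]
grip_width: 0.0872
t 30.75 tcp [ 0.5913 -0.2567  0.0249] w 0.0872 F [ 0.6  0.6 -0.1] jawyaw deg -6.88 q6 -0.46
turn units [0.15 0.07 0.02]
shift units now-axes [ 0.04 -0.14  0.35]
```

View pics/s21.png

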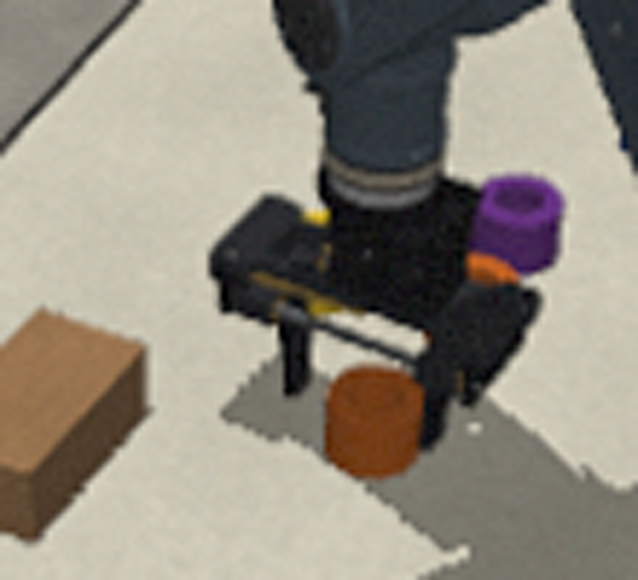

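```bash
python3 -m crank '0.1 0.05 0 0.04 -0.14 0.2 -1;0 0 0 0 0 0.2 -1;0 0 0 0 0 0 -0.4;0 0 0 0 0 0 0;0 0 0 0 0 0 0' 15;python3 - <<'E'
from h import *
go([.586,-.2545,.011],np.radians(-7))
E
```

```text
time: 31.42
position: [0.5869, -0.2551, 0.0101]
tool_rot: [0.748, 0.663, 0.001, 0.004]
ft_force: [0.4, 0.6, -0.4]
grip_width: 0.0646
t 31.43 tcp [ 0.5869 -0.2551  0.0101] w 0.0646 F [ 0.4  0.6 -0.4] jawyaw deg -6.88 q6 -0.47
turn units [0.08 0.03 0.02]
shift units now-axes [ 0.01 -0.02 -0.02]
```

```bash
python3 -m crank '0 0 0 0 0 0 0.5;0 0 0 0 0 0 1;0 0 0 0 0 0 1;0 0 0 0 0 0 1' 15;python3 - <<'E'
from h import *
go([.586,-.2545,.011],np.radians(-7))
E
python3 -m crank '0 0 0 0 0 -0.5 1;0 0 0 0 0 -1 1;0 0 0 0 0 -1 1;0 0 0 0 0 -1 1;0 0 0 0 0 -0.6 1' 25;python3 - <<'E'
from h import *
go([.6297,.1038,.16],np.radians(-7))
cs=cam('side'); k=crop(cs,220,330,90,190,'s22')
E
```

```text
time: 31.92
position: [0.5867, -0.2551, 0.01]
tool_rot: [0.748, 0.663, 0.001, 0.004]
ft_force: [-0.5, 0.6, -0.3]
grip_width: 0.0603
t 31.93 tcp [ 0.5867 -0.2551  0.01  ] w 0.0603 F [-0.5  0.6 -0.3] jawyaw deg -6.88 q6 -0.47
turn units [0.08 0.03 0.02]
shift units now-axes [ 0.01 -0.02 -0.02]
time: 32.55
position: [0.5847, -0.2537, 0.1814]
tool_rot: [0.748, 0.663, 0.001, 0.002]
ft_force: [-0.4, -0.2, -1.1]
grip_width: 0.0604
t 32.55 tcp [ 0.5847 -0.2537  0.1814] w 0.0604 F [-0.4 -0.2 -1.1] jawyaw deg -6.89 q6 -0.47
turn units [0.06 0.02 0.02]
shift units now-axes [9.01 0.04 0.52]
```

View pics/s22.png

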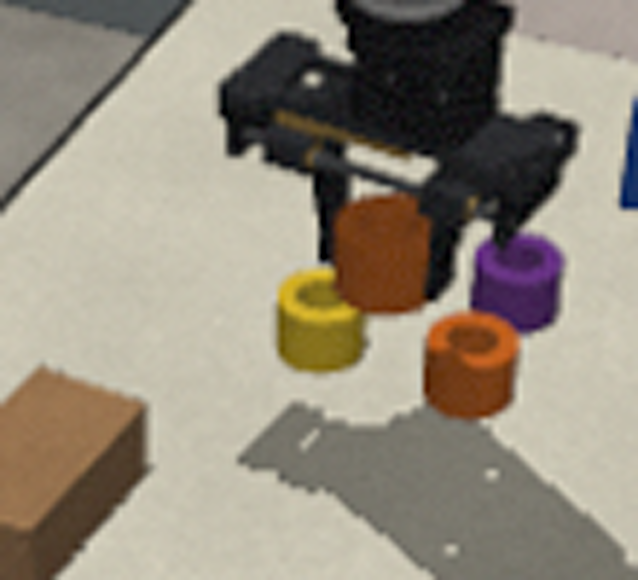

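```bash
cat > ov.py <<'E'
from h import *
import sys
def ov(cs,name,x0,x1,y0,y1,dys=(0,),bias=(.004,-.001,0)):
    k=crop(cs,x0,x1,y0,y1,name); im=cv2.imread(f"pics/{name}.png"); o,r=tool(); p=o["position"]
    for dy,col in zip(dys,((255,255,0),(0,255,0))):
      for z in (-.010,.035):
        for t in np.linspace(0,2*np.pi,60):
            q=p+r@np.array([dy+.031*np.cos(t),.031*np.sin(t),-z]) - np.array(bias)
            u=proj(cs,q)[0]; v=(u+.5-np.array([x0,y0]))*k-.5
            cv2.circle(im,tuple(int(x) for x in v),1,col,-1)
    for s in (-1,1):
      for b in (-.0095,.0095):
        for a in (.0302,.045):
            u=proj(cs,p+r@np.array([b,s*a,0])-np.array(bias))[0]; v=(u+.5-np.array([x0,y0]))*k-.5
            cv2.circle(im,tuple(int(x) for x in v),2,(0,0,255),-1)
    cv2.imwrite(f"pics/{name}.png",im)
if __name__=="__main__":
    ov(cam("side"),"s23",240,330,90,170)
E
python3 ov.py
```

```text
(no output)
```

View pics/s23.png

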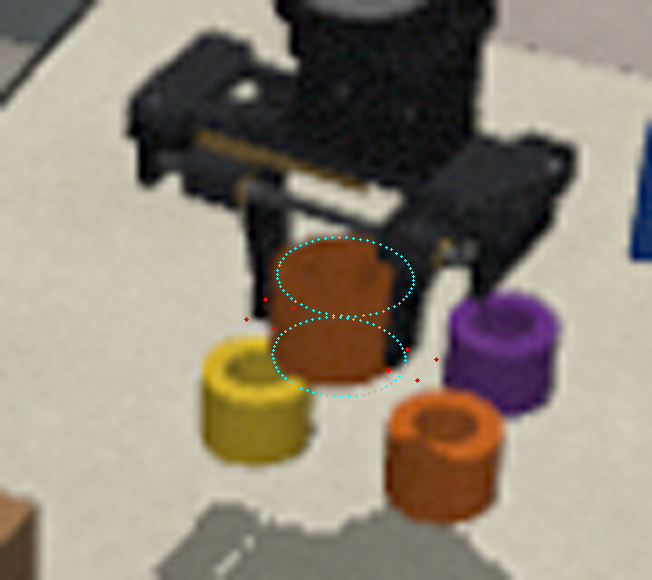

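```bash
python3 -m crank '0 0 0 0.9 0 0 1;0 0 0 1 0 0 1;0 0 0 1 0 0 1;0 0 0 1 0 0 1;0 0 0 1 0 0 1' 25; python3 -m crank '0 0 0 1 0 0 1;0 0 0 1 0 0 1;0 0 0 0.6 0 0 1;0 0 0 0.4 0 0 1;0 0 0 0 0 0 1' 25;python3 -c "
from h import *
go([.630,.1055,.16],np.radians(-7))"
```

```text
time: 33.28
position: [0.6075, -0.0574, 0.1789]
tool_rot: [0.751, 0.661, 0.0, 0.003]
ft_force: [0.1, -0.4, -1.4]
grip_width: 0.0599
time: 33.9
position: [0.6187, 0.0691, 0.1738]
tool_rot: [0.749, 0.662, -0.003, -0.0]
ft_force: [-0.3, -0.6, -0.7]
grip_width: 0.0604
t 33.9 tcp [0.6187 0.0691 0.1738] w 0.0604 F [-0.3 -0.6 -0.7] jawyaw deg -7.04 q6 0.06
turn units [-0.05  0.04 -0.01]
shift units now-axes [0.94 0.17 0.34]
```

```bash
python3 -m crank '-0.05 0.04 0 0.5 0.1 0.2 1;0 0 0 0.4 0.07 0.3 1;0 0 0 0 0 0 1' 25;python3 -c "
from h import *
go([.630,.1055,.13],np.radians(-7))"
```

```text
time: 34.28
position: [0.6304, 0.1042, 0.1515]
tool_rot: [0.75, 0.661, -0.0, -0.0]
ft_force: [0.7, 0.2, -0.6]
grip_width: 0.0603
t 34.27 tcp [0.6304 0.1042 0.1515] w 0.0603 F [ 0.7  0.2 -0.6] jawyaw deg -7.2 q6 0.11
turn units [-0.01  0.   -0.04]
shift units now-axes [ 0.03 -0.01  0.54]
```

```bash
python3 -m crank '0 0 0 0.03 0 0.5 1;0 0 0 0 0 0.35 1;0 0 0 0 0 0 1' 25;python3 - <<'E'
from ov import *
go([.630,.1055,.09],np.radians(-7))
cs=cam("side"); ov(cs,"s24",170,290,170,270)
ct=cam("top"); crop(ct,140,240,150,250,"t24")
E
```

```text
time: 34.65
position: [0.631, 0.1046, 0.1162]
tool_rot: [0.75, 0.661, -0.001, 0.0]
ft_force: [-0.4, -0.2, -1.0]
grip_width: 0.0605
t 34.65 tcp [0.631  0.1046 0.1162] w 0.0605 F [-0.4 -0.2 -1. ] jawyaw deg -7.2 q6 0.12
turn units [-0.01  0.01 -0.04]
shift units now-axes [ 0.02 -0.03  0.65]
```

View pics/s24.png

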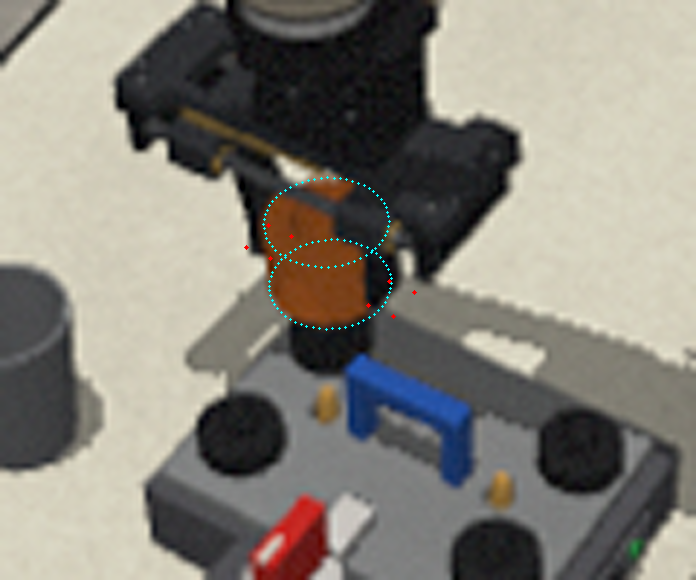

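View pics/t24.png

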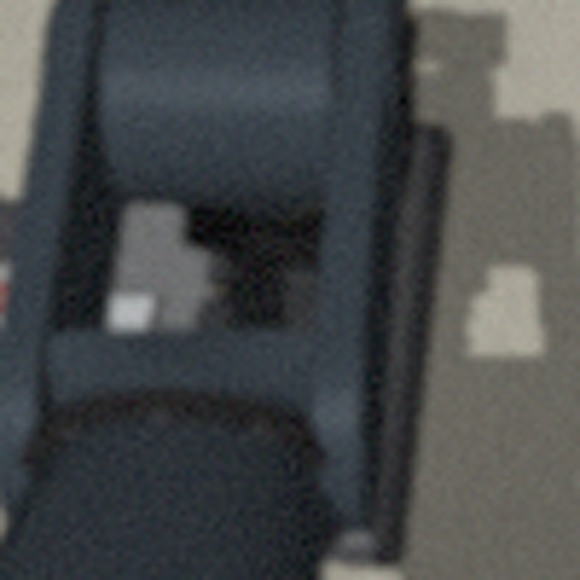

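Run:
```python
from h import *
cs=cam("side"); o,r=tool(); p=o["position"]; k=780/120 if 780/120<580/100 else 580/100
def edge(c,rad,z):
    t=np.linspace(0,2*np.pi,200); q=np.c_[c[0]+rad*np.cos(t),c[1]+rad*np.sin(t),0*t+z]-np.array([.004,-.001,0])
    v=(proj(cs,q)+.5-np.array([170,170]))*k-.5
    return v.min(0).round(0),v.max(0).round(0)
print("roll bot",edge(p,.031,p[2]-.01))
for c in ((.6297,.1038),(.6305,.1056),(.63,.100)): print("seat base",edge(c,.022,.06),"top",edge(c,.022,.075))
for nm,c in (("s3",(.4808,.122)),("s4",(.6394,.1832)),): print(nm,edge(c,.022,.06),edge(c,.022,.075))
```

```text
roll bot (array([268., 238.]), array([390., 327.]))
seat base (array([296., 314.]), array([380., 377.])) top (array([295., 294.]), array([379., 358.]))
seat base (array([293., 316.]), array([377., 379.])) top (array([292., 296.]), array([377., 360.]))
seat base (array([299., 309.]), array([383., 372.])) top (array([297., 289.]), array([382., 352.]))
s3 (array([543., 429.]), array([631., 499.])) (array([544., 410.]), array([633., 480.]))
s4 (array([205., 413.]), array([293., 481.])) (array([202., 394.]), array([291., 462.]))
```

```bash
python3 -m crank '0 0 0 -0.05 0.03 0.3 1;0 0 0 0 0 0.15 1;0 0 0 0 0 0 1' 25;python3 - <<'E'
from ov import *
go([.632,.1025,.085],np.radians(-7))
cs=cam("side"); ov(cs,"s25",170,290,170,270)
E
```

```text
time: 35.17
position: [0.6342, 0.102, 0.1]
tool_rot: [0.75, 0.661, 0.002, 0.002]
ft_force: [-0.7, 0.6, -2.2]
grip_width: 0.0601
t 35.17 tcp [0.6342 0.102  0.1   ] w 0.0601 F [-0.7  0.6 -2.2] jawyaw deg -7.22 q6 0.11
turn units [ 0.06  0.   -0.04]
shift units now-axes [ 0.   -0.06  0.38]
```

View pics/s25.png

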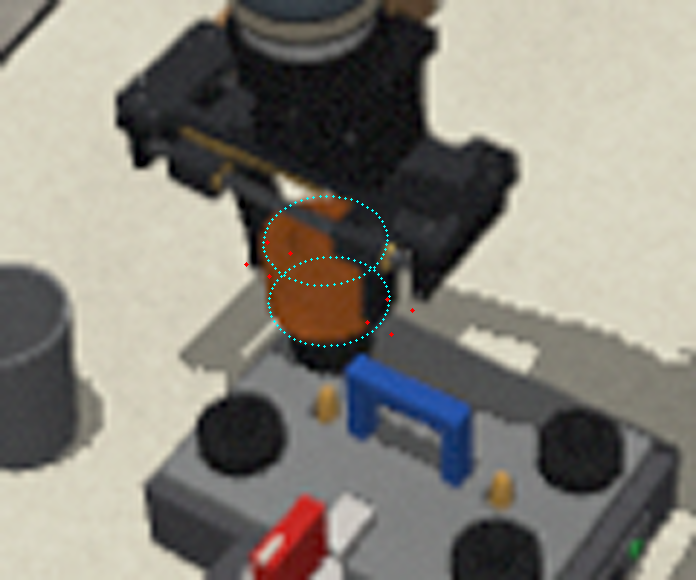

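```bash
python3 -m crank '0.05 0 0 0 -0.06 0.15 1' 25; python3 -m crank '0 0 0 0 0 0.1 1' 25;python3 -m crank '0 0 0 0 0 0.1 1' 25;python3 - <<'E'
from h import *
go([.632,.1025,.085],np.radians(-7))
E
```

```text
time: 35.35
position: [0.6326, 0.1024, 0.0947]
tool_rot: [0.75, 0.661, 0.001, 0.001]
ft_force: [-0.0, -0.2, -1.8]
grip_width: 0.0604
time: 35.48
position: [0.6322, 0.1024, 0.0902]
tool_rot: [0.75, 0.661, 0.001, 0.001]
ft_force: [-0.2, 0.4, -1.2]
grip_width: 0.0607
time: 35.6
position: [0.6322, 0.1025, 0.0859]
tool_rot: [0.75, 0.661, 0.001, 0.001]
ft_force: [-0.3, -0.6, -0.8]
grip_width: 0.0601
t 35.6 tcp [0.6322 0.1025 0.0859] w 0.0601 F [-0.3 -0.6 -0.8] jawyaw deg -7.21 q6 0.11
turn units [ 0.03  0.   -0.04]
shift units now-axes [-0.   -0.01  0.02]
```

```bash
python3 -m crank '0 0 0 0 0 0.06 1' 25;python3 - <<'E'
from h import *
go([.632,.1025,.085],np.radians(-7))
E
python3 -m crank '0 0 0 0 0 0 0.2;0 0 0 0 0 0 -0.3;0 0 0 0 0 0 -0.6;0 0 0 0 0 0 -0.6' 15;python3 - <<'E'
from h import *
go([.632,.1025,.085],np.radians(-7))
E
```

```text
time: 35.72
position: [0.6321, 0.1025, 0.085]
tool_rot: [0.75, 0.661, 0.001, 0.001]
ft_force: [-6.7, -0.5, 17.9]
grip_width: 0.0604
t 35.73 tcp [0.6321 0.1025 0.085 ] w 0.0604 F [-6.7 -0.5 17.9] jawyaw deg -7.19 q6 0.11
turn units [ 0.02  0.   -0.04]
shift units now-axes [-0. -0. -0.]
time: 36.22
position: [0.6326, 0.1025, 0.0852]
tool_rot: [0.75, 0.661, 0.001, 0.001]
ft_force: [0.4, -0.2, 1.5]
grip_width: 0.0683
t 36.23 tcp [0.6326 0.1025 0.0852] w 0.0683 F [ 0.4 -0.2  1.5] jawyaw deg -7.19 q6 0.11
turn units [ 0.04  0.   -0.04]
shift units now-axes [-0.   -0.02  0.01]
```

```bash
python3 -m crank '0 0 0 0 0 0 -0.8;0 0 0 0 0 -0.5 -0.8;0 0 0 0 0 -1 -0.8;0 0 0 0 0 -1 -1;0 0 0 0 0 -0.3 -1';python3 -m crank '0 0 0 -1 0 0 -1;0 0 0 -1 0 0 -1;0 0 0 -1 0 0 -1;0 0 0 -1 0 0 -1;0 0 0 -1 0 0 -1';python3 -m crank '0 0 0 -1 0 0 -1;0 0 0 -1 0 0 -1;0 0 0 -1 0 0 -1;0 0 0 -1 0 0 -1;0 0 0 0 0 0 -1';python3 - <<'E'
from h import *
go([.570,-.388,.1],np.radians(-7))
cs=cam("side"); crop(cs,170,310,170,280,"s26")
ct=cam("top"); crop(ct,110,240,150,250,"t26"); crop(ct,300,440,140,230,"t26r"); crop(cs,220,330,90,190,'s26r')
E
```

```text
time: 36.85
position: [0.6314, 0.1025, 0.1979]
tool_rot: [0.75, 0.661, -0.001, -0.0]
ft_force: [-0.5, -1.0, -0.6]
grip_width: 0.0857
time: 37.48
position: [0.6044, -0.0974, 0.1941]
tool_rot: [0.748, 0.664, -0.001, -0.002]
ft_force: [0.5, -0.2, -0.7]
grip_width: 0.0869
time: 38.1
position: [0.5807, -0.2631, 0.1866]
tool_rot: [0.749, 0.662, -0.003, -0.007]
ft_force: [0.1, 0.3, 0.1]
grip_width: 0.087
t 38.1 tcp [ 0.5807 -0.2631  0.1866] w 0.087 F [0.1 0.3 0.1] jawyaw deg -7.07 q6 -0.47
turn units [-0.17 -0.05 -0.02]
shift units now-axes [-3.14  0.15  2.15]
```

View pics/s26.png

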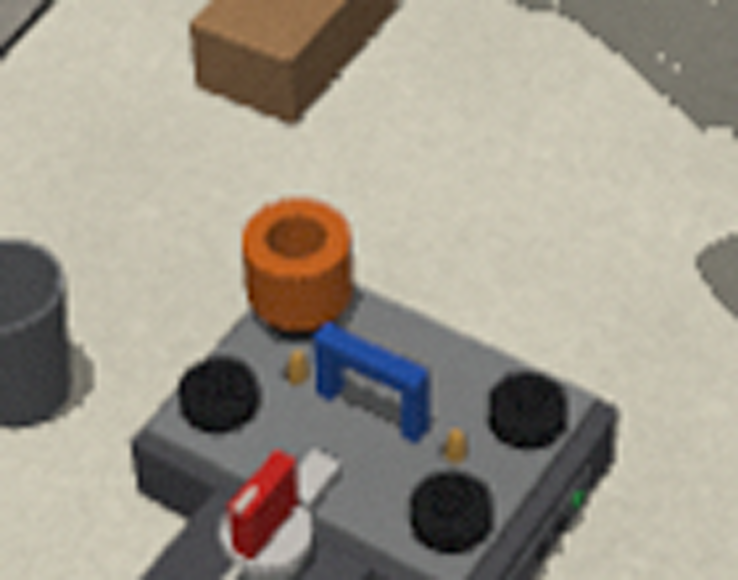

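View pics/t26.png

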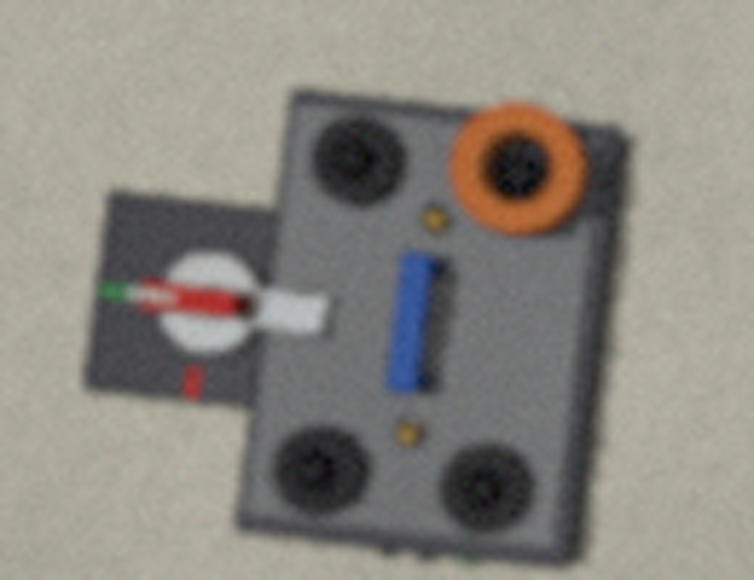

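View pics/s26r.png

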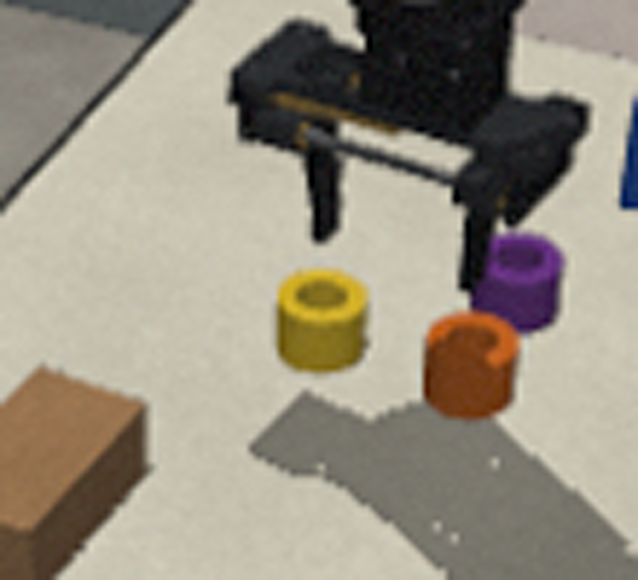

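```bash
python3 -m crank '-0.15 0 0 -0.9 0.08 0.2 -1;0 0 0 -0.9 0.08 0.3 -1;0 0 0 -0.9 0.08 0.3 -1;0 0 0 -0.5 0 0.3 -1;0 0 0 0 0 0 -1';python3 - <<'E'
from h import *
go([.571,-.3925,.07],np.radians(-7))
cs=cam("side"); crop(cs,240,330,90,170,"s27")
E
```

```text
time: 38.83
position: [0.5759, -0.3808, 0.1378]
tool_rot: [0.745, 0.667, 0.002, -0.007]
ft_force: [-1.1, 0.9, -0.8]
grip_width: 0.0869
t 38.83 tcp [ 0.5759 -0.3808  0.1378] w 0.0869 F [-1.1  0.9 -0.8] jawyaw deg -6.37 q6 -0.64
turn units [-0.08 -0.15  0.13]
shift units now-axes [-0.33 -0.08  1.69]
```

View pics/s27.png

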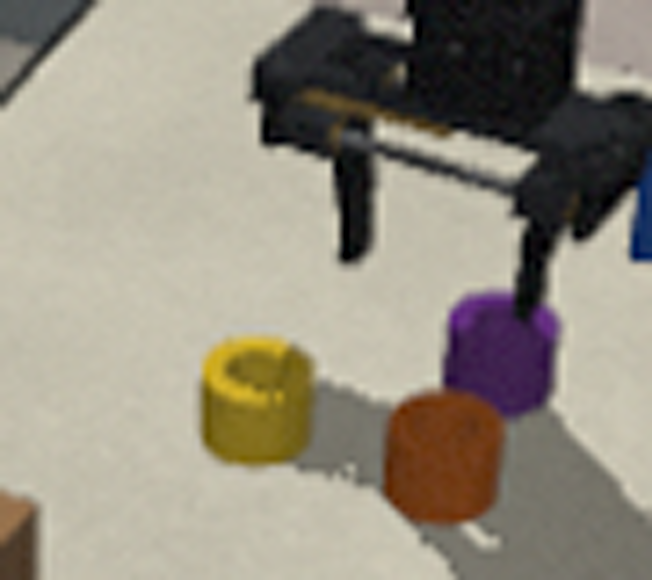

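```bash
python3 -m crank '-0.08 -0.15 0.13 -0.25 -0.05 0.6 -1;0 0 0 -0.08 0 0.7 -1;0 0 0 0 0 0.2 -1;0 0 0 0 0 0 -1';python3 - <<'E'
from ov import *
go([.571,-.3925,.01],np.radians(-7))
cs=cam("side"); k=crop(cs,240,330,90,170,"s28")
im=cv2.imread("pics/s28.png"); o,r=tool(); p=o["position"]
for s in (-1,1):
  for b in (-.0095,.0095):
    u=proj(cs,p+r@np.array([b,s*.0435,0])-np.array([.004,-.001,0]))[0]; v=(u+.5-np.array([240,90]))*k-.5
    cv2.circle(im,tuple(int(x) for x in v),3,(0,255,0),-1)
for z in (.045,0):
    for t in np.linspace(0,2*np.pi,40):
        u=proj(cs,np.array([.571-.004+.031*np.cos(t),-.3925+.001+.031*np.sin(t),z]))[0]; v=(u+.5-np.array([240,90]))*k-.5
        cv2.circle(im,tuple(int(x) for x in v),1,(255,255,0),-1)
cv2.imwrite("pics/s28.png",im)
E
```

```text
time: 39.38
position: [0.5757, -0.3865, 0.0807]
tool_rot: [0.747, 0.665, 0.001, 0.001]
ft_force: [-0.5, -0.0, 0.6]
grip_width: 0.0868
t 39.38 tcp [ 0.5757 -0.3865  0.0807] w 0.0868 F [-0.5 -0.   0.6] jawyaw deg -6.65 q6 -0.64
turn units [ 0.04 -0.    0.07]
shift units now-axes [-0.16 -0.11  1.77]
```

View pics/s28.png

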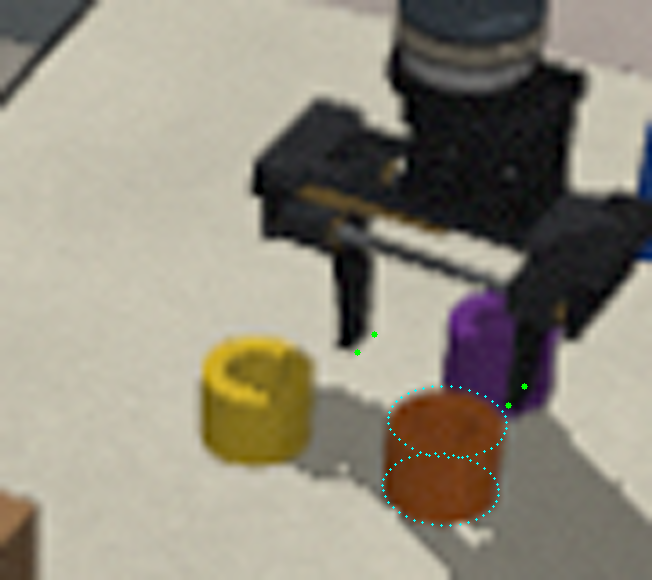

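```bash
python3 -m crank '0 0 0 -0.16 -0.11 0.6 -1;0 0 0 0 0 0.7 -1;0 0 0 0 0 0 -1';python3 - <<'E'
from h import *
go([.571,-.3925,.01],np.radians(-7))
cs=cam("side"); crop(cs,240,330,90,170,"s29")
E
```

```text
time: 39.8
position: [0.5743, -0.3934, 0.0335]
tool_rot: [0.746, 0.666, 0.002, 0.006]
ft_force: [0.1, 0.1, 0.7]
grip_width: 0.0869
t 39.8 tcp [ 0.5743 -0.3934  0.0335] w 0.0869 F [0.1 0.1 0.7] jawyaw deg -6.53 q6 -0.65
turn units [0.13 0.06 0.09]
shift units now-axes [ 0.02 -0.09  0.59]
```

View pics/s29.png

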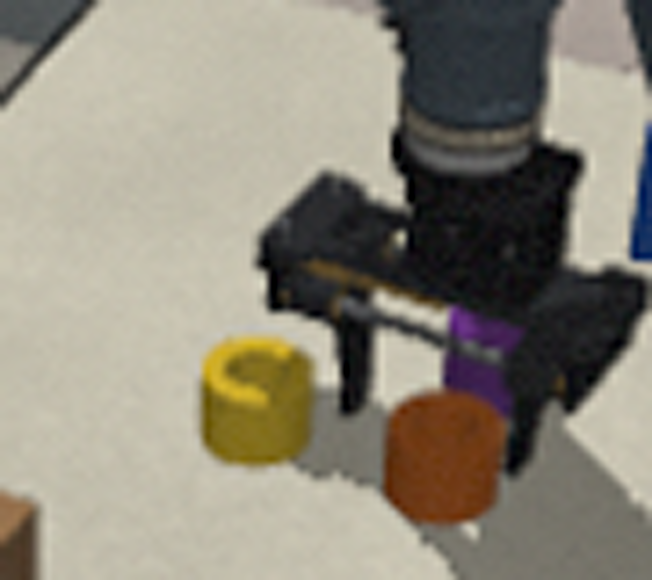

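```bash
python3 -m crank '0.1 0.05 0.08 0.02 -0.09 0.35 -1;0 0 0 0 0 0.2 -1;0 0 0 0 0 0 -0.4;0 0 0 0 0 0 0;0 0 0 0 0 0 0' 15;python3 - <<'E'
from h import *
go([.571,-.3925,.01],np.radians(-7))
E
```

```text
time: 40.48
position: [0.5737, -0.3946, 0.0157]
tool_rot: [0.749, 0.663, 0.001, 0.005]
ft_force: [-0.6, -0.2, -1.3]
grip_width: 0.0649
t 40.48 tcp [ 0.5737 -0.3946  0.0157] w 0.0649 F [-0.6 -0.2 -1.3] jawyaw deg -6.93 q6 -0.64
turn units [0.1  0.07 0.01]
shift units now-axes [ 0.04 -0.08  0.14]
```

```bash
python3 -m crank '0.1 0.05 0 0.04 -0.05 0.1 0;0 0 0 0 0 0.05 0;0 0 0 0 0 0 0.5;0 0 0 0 0 0 1;0 0 0 0 0 0 1' 15;python3 - <<'E'
from h import *
go([.571,-.3925,.01],np.radians(-7))
E
python3 -m crank '0 0 0 0 0 -0.5 1;0 0 0 0 0 -1 1;0 0 0 0 0 -1 1;0 0 0 0 0 -1 1;0 0 0 0 0 -0.6 1' 25;python3 - <<'E'
from ov import *
go([.4825,.122,.17],np.radians(-7))
cs=cam('side'); ov(cs,'s30',240,330,70,150)
E
```

```text
time: 41.1
position: [0.5735, -0.3944, 0.0148]
tool_rot: [0.748, 0.663, -0.001, 0.003]
ft_force: [0.1, 0.5, 1.9]
grip_width: 0.061
t 41.1 tcp [ 0.5735 -0.3944  0.0148] w 0.061 F [0.1 0.5 1.9] jawyaw deg -6.87 q6 -0.64
turn units [0.04 0.05 0.03]
shift units now-axes [ 0.04 -0.07  0.12]
time: 41.72
position: [0.572, -0.3926, 0.1841]
tool_rot: [0.748, 0.663, -0.001, 0.001]
ft_force: [0.6, -0.6, -1.1]
grip_width: 0.0606
t 41.73 tcp [ 0.572  -0.3926  0.1841] w 0.0606 F [ 0.6 -0.6 -1.1] jawyaw deg -6.88 q6 -0.64
turn units [-0.    0.02  0.02]
shift units now-axes [12.5  -3.76  0.33]
```

View pics/s30.png

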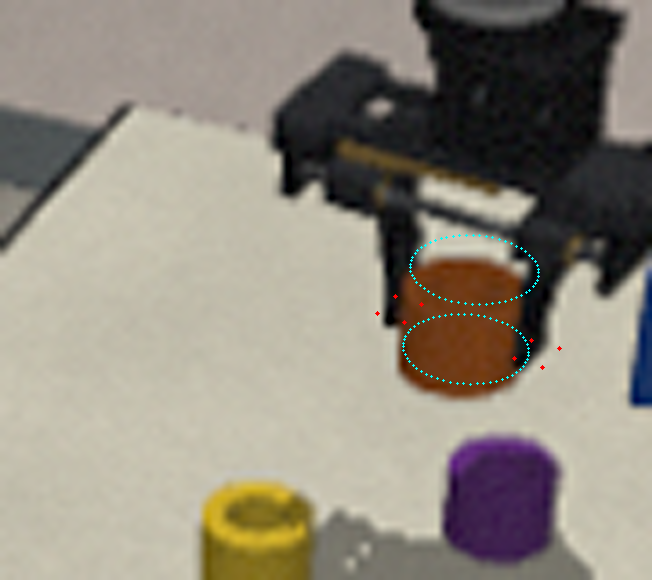

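```bash
python3 -m crank '0 0 0 0.8 -0.3 0 1;0 0 0 1 -0.3 0 1;0 0 0 1 -0.3 0 1;0 0 0 1 -0.3 0 1;0 0 0 1 -0.3 0 1' 25; python3 -m crank '0 0 0 1 -0.3 0 1;0 0 0 1 -0.3 0 1;0 0 0 1 -0.3 0 1;0 0 0 1 -0.3 0 1;0 0 0 1 -0.3 0 1' 25;python3 -c "
from h import *
go([.483,.121,.17],np.radians(-7))"
```

```text
time: 42.4
position: [0.5367, -0.1948, 0.1886]
tool_rot: [0.75, 0.661, 0.0, 0.008]
ft_force: [0.4, -0.1, -1.7]
grip_width: 0.0612
time: 43.02
position: [0.5002, 0.018, 0.187]
tool_rot: [0.751, 0.661, 0.001, 0.009]
ft_force: [0.3, 0.3, -2.3]
grip_width: 0.0606
t 43.02 tcp [0.5002 0.018  0.187 ] w 0.0606 F [ 0.3  0.3 -2.3] jawyaw deg -7.29 q6 -0.05
turn units [ 0.17  0.11 -0.06]
shift units now-axes [ 2.5  -0.76  0.39]
```

```bash
python3 -m crank '0.1 0.1 0 0.9 -0.3 0.1 1;0 0 0 0.9 -0.3 0.2 1;0 0 0 0.4 -0.15 0.1 1;0 0 0 0 0 0 1' 25;python3 -c "
from h import *
go([.483,.121,.125],np.radians(-7))"
```

```text
time: 43.52
position: [0.48, 0.114, 0.1711]
tool_rot: [0.749, 0.662, 0.002, 0.003]
ft_force: [0.9, 0.2, -1.4]
grip_width: 0.0609
t 43.52 tcp [0.48   0.114  0.1711] w 0.0609 F [ 0.9  0.2 -1.4] jawyaw deg -7.04 q6 0.13
turn units [ 0.09  0.01 -0.01]
shift units now-axes [0.18 0.04 1.15]
```

```bash
python3 -m crank '0.08 0 0 0.16 0.04 0.6 1;0 0 0 0 0 0.5 1;0 0 0 0 0 0 1' 25;python3 - <<'E'
from ov import *
go([.483,.121,.125],np.radians(-7))
cs=cam('side'); ov(cs,'s31',200,320,170,270)
E
```

```text
time: 43.9
position: [0.486, 0.1171, 0.1276]
tool_rot: [0.75, 0.662, 0.002, 0.003]
ft_force: [0.3, 0.1, -1.4]
grip_width: 0.0607
t 43.9 tcp [0.486  0.1171 0.1276] w 0.0607 F [ 0.3  0.1 -1.4] jawyaw deg -7.15 q6 0.14
turn units [ 0.08  0.02 -0.03]
shift units now-axes [ 0.09 -0.09  0.07]
```

View pics/s31.png

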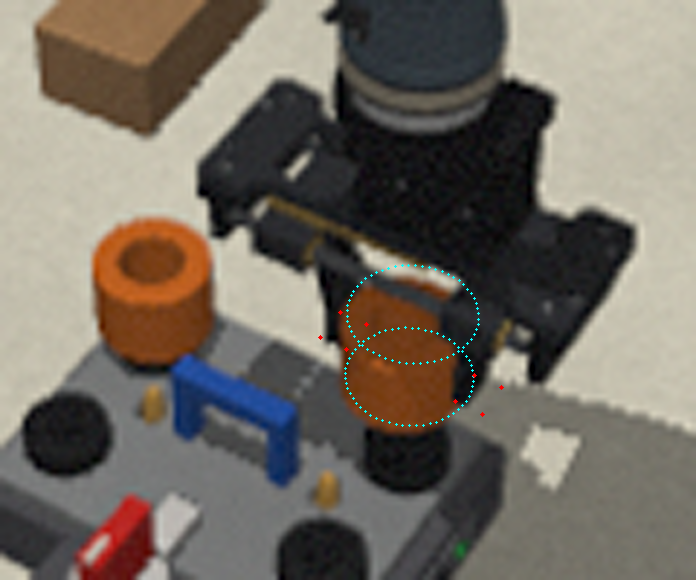

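```bash
python3 -m crank '0.08 0 0 0.06 -0.08 0.25 1;0 0 0 0 0 0.25 1;0 0 0 0 0 0 1' 25;python3 - <<'E'
from ov import *
go([.4828,.1193,.09],np.radians(-7))
cs=cam('side'); ov(cs,'s32',200,320,170,270)
E
```

```text
time: 44.32
position: [0.4856, 0.1189, 0.1088]
tool_rot: [0.75, 0.661, 0.001, 0.002]
ft_force: [0.2, -0.9, -1.4]
grip_width: 0.0609
t 44.33 tcp [0.4856 0.1189 0.1088] w 0.0609 F [ 0.2 -0.9 -1.4] jawyaw deg -7.25 q6 0.15
turn units [ 0.06  0.01 -0.05]
shift units now-axes [ 0.   -0.07  0.47]
```

View pics/s32.png

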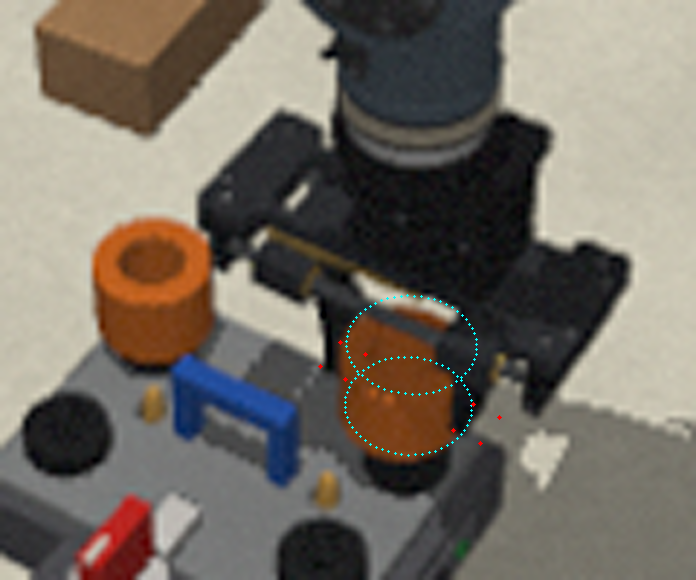

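```bash
python3 -m crank '0.05 0 0 0 -0.08 0.1 1' 25; python3 -m crank '0 0 0 0 0 0.12 1' 25;python3 -m crank '0 0 0 0 0 0.1 1' 25;python3 - <<'E'
from h import *
go([.4828,.1193,.09],np.radians(-7))
E
```

```text
time: 44.5
position: [0.4833, 0.1194, 0.1054]
tool_rot: [0.75, 0.661, 0.001, 0.001]
ft_force: [-0.2, -0.2, -1.8]
grip_width: 0.0607
time: 44.62
position: [0.483, 0.1195, 0.1005]
tool_rot: [0.75, 0.661, 0.001, 0.001]
ft_force: [-0.5, 0.5, -1.5]
grip_width: 0.0608
time: 44.75
position: [0.4831, 0.1195, 0.0962]
tool_rot: [0.75, 0.661, 0.001, 0.001]
ft_force: [-0.5, 1.1, -1.7]
grip_width: 0.0605
t 44.75 tcp [0.4831 0.1195 0.0962] w 0.0605 F [-0.5  1.1 -1.7] jawyaw deg -7.22 q6 0.15
turn units [ 0.04  0.01 -0.04]
shift units now-axes [-0.01 -0.01  0.16]
```

```bash
python3 -m crank '0 0 0 0 0 0.1 1' 25; python3 -m crank '0 0 0 0 0 0.07 1' 25;python3 - <<'E'
from h import *
go([.4828,.1193,.09],np.radians(-7))
E
```

```text
time: 44.88
position: [0.4831, 0.1196, 0.0919]
tool_rot: [0.75, 0.661, 0.001, 0.001]
ft_force: [0.3, -0.0, -2.6]
grip_width: 0.0606
time: 45.0
position: [0.4831, 0.1196, 0.0895]
tool_rot: [0.75, 0.661, 0.001, 0.001]
ft_force: [-5.3, -0.9, 27.3]
grip_width: 0.0608
t 45.0 tcp [0.4831 0.1196 0.0895] w 0.0608 F [-5.3 -0.9 27.3] jawyaw deg -7.22 q6 0.15
turn units [ 0.03  0.01 -0.04]
shift units now-axes [-0.01 -0.01 -0.01]
```

Seat contact came at exactly the expected height. Releasing, then withdrawing to the side for the checks.

```bash
python3 -m crank '0 0 0 0 0 0 0.2;0 0 0 0 0 0 -0.3;0 0 0 0 0 0 -0.8;0 0 0 0 0 0 -0.8;0 0 0 0 0 0 -0.8' 15;python3 -m crank '0 0 0 0 0 -0.5 -0.8;0 0 0 0 0 -1 -0.8;0 0 0 0 0 -1 -1;0 0 0 0 0 -0.4 -1' | tail -4;python3 -m crank '0 0 0 -1 0 0 -1;0 0 0 -1 0 0 -1;0 0 0 -1 0 0 -1;0 0 0 -1 0 0 -1;0 0 0 -1 0 0 -1';python3 -m crank '0 0 0 -1 0 0 -1;0 0 0 -1 0 0 -1;0 0 0 -1 0 0 -1;0 0 0 -1 0 0 -1;0 0 0 0 0 0 -1';python3 - <<'E'
from h import *
go()
cs=cam("side","side33"); crop(cs,170,310,170,310,"s33")
ct=cam("top","top33"); crop(ct,110,240,150,250,"t33")
for c in (ct,cs):
    hsv=cv2.cvtColor(c["img"],cv2.COLOR_RGB2HSV)
    m=(hsv[...,0]>=6)&(hsv[...,0]<15)&(hsv[...,1]>170)&(hsv[...,2]>90)
    n,l,st,ce=cv2.connectedComponentsWithStats(m.astype(np.uint8))
    for i in range(1,n):
        if st[i,4]>40: print(c["n"],st[i].tolist(),ce[i].round(1),((onz(ct,ce[i],.115)+[0,.005,0]) if c is ct else (onz(c,ce[i],.0975)+[.004,-.001,0])).round(4))
E
```

```text
time: 45.62
position: [0.4838, 0.1197, 0.0898]
tool_rot: [0.75, 0.661, 0.001, 0.002]
ft_force: [0.0, 0.2, -0.5]
grip_width: 0.0768
position: [0.4824, 0.1196, 0.2075]
tool_rot: [0.75, 0.661, -0.0, 0.0]
ft_force: [0.1, 0.1, 0.2]
grip_width: 0.0858
time: 46.75
position: [0.4591, -0.0819, 0.2107]
tool_rot: [0.748, 0.664, 0.003, 0.004]
ft_force: [0.8, 0.4, 0.2]
grip_width: 0.0867
time: 47.38
position: [0.4388, -0.249, 0.2113]
tool_rot: [0.749, 0.662, 0.003, 0.005]
ft_force: [0.8, 0.8, -0.5]
grip_width: 0.0873
t 47.38 tcp [ 0.4388 -0.249   0.2113] w 0.0873 F [ 0.8  0.8 -0.5] jawyaw deg -7.09 q6 -0.62
turn units [ 0.13  0.03 -0.  ]
top [189, 169, 22, 21, 224] [199.4 179.1] [0.6312 0.1031 0.115 ]
top [182, 224, 21, 21, 214] [192.2 234.1] [0.4835 0.1228 0.115 ]
side [216, 208, 20, 24, 406] [225.9 219.6] [0.6356 0.1019 0.0975]
side [259, 228, 21, 26, 450] [269.3 240.5] [0.4869 0.1221 0.0975]
```

View pics/s33.png

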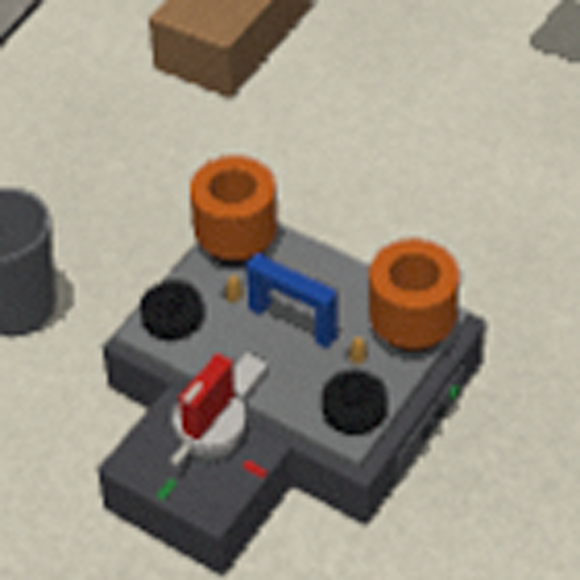

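View pics/t33.png

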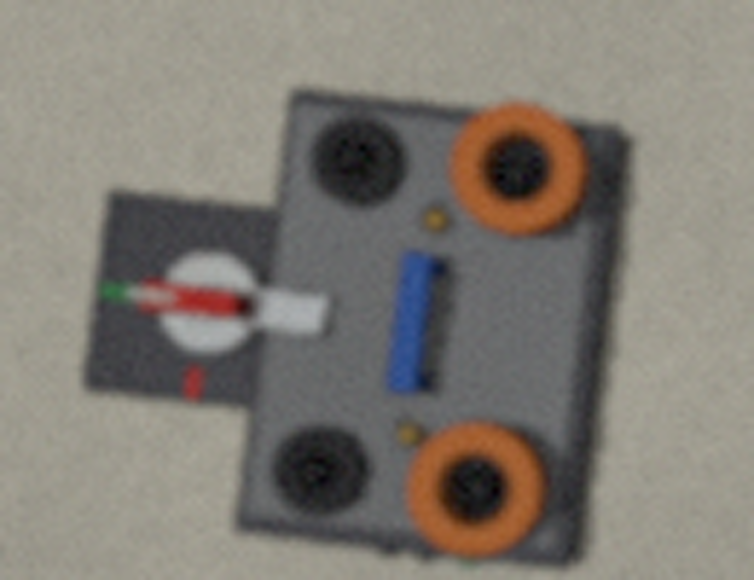

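View pics/top33.png

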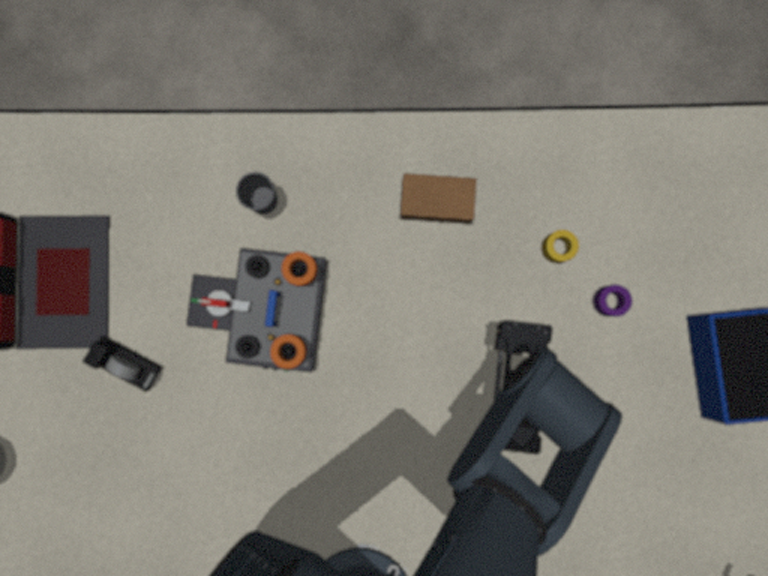

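View pics/side33.png

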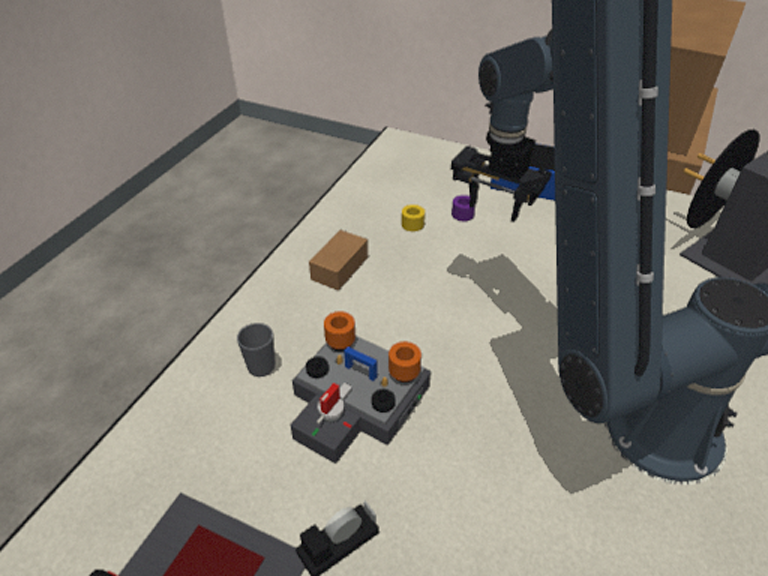

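Both rolls sit centred and level on their seats (top 299,268 and 288,351). The collar is at the green mark, the bystanders and look-alikes haven't moved, and no other orange roll is in view. Handing in.

```bash
python3 -c "
from h import *
print(robot.hand_in()); go()"
```

```text
the job is handed in; nothing more can be done
None
the job is handed in; nothing more can be done
```

The label feeder is set up and I handed the job in at about 47.5 s of the 210 s allowed; no verdict is reported. I turned the collar back to its open stop and lowered the plate over both pins. I then turned the collar to its locked stop and put both orange rolls on seats 3 and 1.

**What the last checks showed:**
- **Plate:** it lies flush in both views with both pins showing, and contact came at the expected height.
- **Collar:** the pointer is on the green mark and the lug is over the plate's edge. I felt it reach its stop.
- **Rolls:** both are upright, and each touched down within 1 mm of the expected height. From the top view, their centres are within about 3 mm of the seat centres.
- **Other items:** the pen cup, carton, tape stand and the yellow and purple look-alikes show no change in the pictures. I saw only two orange rolls.

**What disagreed:** the two cameras differed by about 7 mm. I corrected for this using the collar axis that I found by gripping it. After the correction, the side view still put the rolls about 4–6 mm off in x, within the 10 mm limit. While checking that the plate was down, I pressed it onto the deck with about 48 N at the wrist for a moment, below the 120 N wrist limit.

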